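Consolidate two part-filled bottle trays and put the empty one away

ROBOT

A 6-joint arm with a two-finger parallel gripper is mounted at the origin on a cart in front of the work surface, level with it; the furniture and walls round the work are solid. World frame = base frame: x ahead of the robot, y to its left, z up, the work surface at z = 0. Lengths are in m, angles in rad, forces in N, time in s.
With the tool pointing down it reaches from about 0.35 to 0.775 m from the base axis. Payload 7.3 kg.
Tool frame: the origin (TCP) lies midway between the tips of the shut fingers; the grasp point (between the pads) lies 19 mm behind it; z points along the fingers, y is the line along which they close (so a half turn about z gives the same grasp; the last joint's range is limited). The gripper opens to 92 mm and grips with 3 to 60 N. Pads are 19 mm wide; open, the fingers measure 130 mm over their backs; the gripper's body (75 mm by 190 mm) begins 47 mm behind the grasp point.
Start: joints at [1.173, 0.342, 1.524, -0, 1.275, -0.146], TCP at [0.131, 0.508, 0.227] pointing down, gripper open.
Joint ranges: [-2.53, 2.53], [-0.77, 2.02], [0.04, 2.7], [-1, 4.14], [0.28, 2.66], [-3.11, 3.11]. Speed limits (rad/s): [2.57, 2.57, 3.14, 3.14, 3.14, 3.14].

INTERFACE

Orientations are given as [roll, pitch, yaw] about the fixed x, y, z axes, in that order (R = Rz(yaw) Ry(pitch) Rx(roll)).
In Python, from cell import robot, read_camera, camera_params, nets gives the robot as it stands. The module is installed in compiled form; this text tells all that it offers.
- The arm moves only by the tool step_arm, never from a script. Its argument "steps" is a list of rows, each an object of numbers: "x", "y", "z": the shift along the tool's x, y, z as a fraction of full scale; "rx", "ry", "rz": the turn, a rotation vector about the tool's x, y, z as a fraction of full scale; "claw": the opening, from -1 (shut) to 1 (fully open). In form: [{"x": .., "y": .., "z": .., "rx": .., "ry": .., "rz": .., "claw": ..}, ...]. A call has 1 to 12 rows; each row is the pose to reach, as a shift and turn from the pose commanded when the call began, along the tool's axes at that moment; what a row does not reach only later rows make up. Full scale, the value 1, is 750 mm for a shift and pi/4 rad for a turn. A row lasts 1/12 s, in which the tool goes at most 41.7 mm and 7.16 degrees, less where a joint would pass 70% of its speed; a pose out of reach is approached as far as the arm can. A call with a number of a shift or a turn outside -1 to 1 is refused whole. A call with a gripper value outside its range is refused whole. The fingers move at their own pace and stop on an object; "squeeze" is the grip in N (left out, the last holds). Time passes only in rows, so rows that repeat a pose let the fingers close. It gives the time, the measured TCP pose, the force, the opening and the grip force at its end, in the units of the state.
- robot.observe(): the state, without advancing time (a new reading comes with each control period).
- read_camera(name): name is "side" or "top" or "wrist"; returns (picture, depth): 400x640x3 uint8, blue, green, red; 400x640 float32, m along the optical axis (not along the pixel's ray), 0 where there is no reading.
- camera_params(name): a dict with "fx", "fy", "cx", "cy" (pixels), "R" (3x3) and "t" (3): a world point X has camera coordinates R X + t; the wrist camera has in their place "hand_eye" (4x4, takes a point from camera to tool coordinates, whose origin is the TCP and whose axes are the flange's). Camera axes: x right, y down, z forward; pixel columns grow to the right and rows downward; lengths in m; the calibration is good to about 2 mm. A picture is of the moment at which its call begins: read the wrist's pose just before it. camera_params takes no time and is no camera call.
- robot.hand_in(): hands the job in; it is judged then, once.
Trained networks look in the newest picture that a camera, given by its name, has taken for a name from the list of things; names that differ only in an ending like _2 or _b are one class to them, and where a whole thing is asked for, a point or a joint stands for the part that bears it (a point fixed in the world has none). Each returns a list of dicts, best first, with "conf" (0 to 1); they miss things now and then, are a little off and sometimes report something else, mostly with a low value. They report only what shows in the picture. A call takes as long as a camera call. They do not tell look-alikes from the thing itself.
- nets.masks_of(camera, query): "region" (400x640 bool, what is visible of it) and "box" ([left, top, right, bottom] in pixels, round what is visible of it).
- nets.landmark_of(camera, query): "pixel" ([row, column] in pixels: a listed point, or the origin of a listed thing).
The state is a dict: "time": time; "qpos": joint angles; "qvel": joint speeds; "joint_efforts": joint torques, N m; "tool_pos": TCP position; "tool_rot": TCP orientation; "contact_force": force on the tool from outside, world axes, zero at the start; "torque": the same for the moment, N m; "opening": finger opening in m; "grip_force": force on a finger pad.
Only numpy, scipy, OpenCV 4.12 (cv2) and the standard library are available. Lean on these libraries where they do the work, as an engineer would, in place of code of your own. Each camera call takes 0.05 s, during which the arm holds its last target. There are 200 camera calls.

TASK

Move the bottles from the emptier of the two trays on the worktop into the free cells of the fuller tray, each standing fully down in a cell of its own. Pull open the drawer of the white bench unit and stack the emptied tray squarely on the empty tray that is kept in it, fully seated in its rim, and leave both trays there in the drawer. The full tray stays standing on the worktop; keep the bottles upright and leave the other things where they are.

Things in the scene. Friction and masses are not known exactly. Their poses are not given: they have to be found in the camera images.
- fuller_tray: Teal plastic tray on the worktop, 54 x 214 x 30 mm, with a row of five open cells; holds three bottles, two cells free. Cells 37 mm square, centres at y = -80, -40, 0, 40, 80 mm, floor 4 mm above the underside, partitions up to z = 24 mm, rim to z = 30 mm. Weighs 90 g. Origin: centre of underside; y along the row. All three trays are alike.
- emptier_tray: Tray like fuller_tray, on the worktop; holds two bottles, to be emptied and put away. Origin and axes alike. Its body and foot measure 43 x 203 mm (bottom edges rounded to 2.5 mm), the rim from z = 21 to 30 mm 54 x 214 mm outside: grip it across the 54 mm at its middle.
- stored_tray: Tray like fuller_tray, empty, lying loose in the drawer with its row along the drawer front; out of sight while the drawer is shut. Origin and axes alike. From z = 24 to 30 mm its rim opens to 48 x 208 mm inside: the foot of another tray drops 6 mm into it with 2.5 mm clearance per side, then stands 24 mm higher than this tray. Either way round fits.
- bottle_1: Small dark brown glass bottle with a black screw cap, 84 mm tall, 60 g: round body 32 mm in diameter up to 64 mm, cap 18 mm in diameter from 64 to 84 mm. Origin: centre of the underside, z up. Neighbours in a tray are as little as 40 mm apart, so grip across the row. One of five alike.
- bottle_2: Small dark brown glass bottle with a black screw cap, 84 mm tall, 60 g: round body 32 mm in diameter up to 64 mm, cap 18 mm in diameter from 64 to 84 mm. Origin: centre of the underside, z up. Neighbours in a tray are as little as 40 mm apart, so grip across the row. One of five alike.
- bottle_3: Small dark brown glass bottle with a black screw cap, 84 mm tall, 60 g: round body 32 mm in diameter up to 64 mm, cap 18 mm in diameter from 64 to 84 mm. Origin: centre of the underside, z up. Neighbours in a tray are as little as 40 mm apart, so grip across the row. One of five alike.
- bottle_4: Small dark brown glass bottle with a black screw cap, 84 mm tall, 60 g: round body 32 mm in diameter up to 64 mm, cap 18 mm in diameter from 64 to 84 mm. Origin: centre of the underside, z up. Neighbours in a tray are as little as 40 mm apart, so grip across the row. One of five alike.
- bottle_5: Small dark brown glass bottle with a black screw cap, 84 mm tall, 60 g: round body 32 mm in diameter up to 64 mm, cap 18 mm in diameter from 64 to 84 mm. Origin: centre of the underside, z up. Neighbours in a tray are as little as 40 mm apart, so grip across the row. One of five alike.
- unit_drawer0 (a joint): Drawer of the fixed white bench-top unit (270 mm wide, 215 mm deep, 100 mm high, grey front). 0 = shut, 0.145 = fully open; slides level along the handle point's -x. May start up to 20 mm ajar; about 1 N of friction, stays where it is left.
- unit_drawer0_handle (a point): Middle of the drawer's steel bar handle: a level round bar 11 mm thick and 120 mm long (two posts 51 mm either side of the middle), 35 mm in front of the drawer front, 62 mm above the worktop and 38 mm below the unit's top. Moves with the drawer. Site axes: y along the bar, x into the unit, z up.
- drawer_floor (a point): Centre of the drawer's inner floor, 22 mm above the worktop; the inside is 170 mm (x) by 228 mm (y), side walls 56 mm high above the floor. Moves with the drawer; axes as the handle point. With the drawer fully open, the front 140 mm of the inside is clear of the unit's top.
- microscope: Fixed white binocular microscope on the right of the worktop, 343 x 211 mm and 367 mm high: go round it or over it. Origin: centre of the underside.
- white_bottle: Bystander: white bottle with white cap, 35 mm diameter, 62 mm tall. Origin: centre of the underside.
- yellow_jar: Bystander: jar with yellowish content and blue lid, 55 mm diameter, 65 mm tall. Origin: centre of the underside.
- purple_carton: Bystander: red and purple folding carton standing up, 36 x 67 x 88 mm. Origin: centre of the underside.
- flat_carton: Bystander: white and blue folding carton lying flat, 54 x 89 x 22 mm. Origin: centre of the underside.
Mind the look-alikes: they are no part of the job. Leave any purple or red look-alike of the bottle_5 alone.

How it is judged:
At the end, for the whole second after the job is handed in: All five bottles stand upright and at rest on the floors of the fuller tray's cells, one in each; that tray stands level on the worktop. The emptied tray sits in the stored tray's rim (21 to 27.5 mm above it, within 4.5 mm and 0.06 rad, either way round), the stored tray on the drawer's floor (x of bottle_1 in the frame of fuller_tray between -0.006 and 0.006 m and y of bottle_1 in the frame of fuller_tray between -0.095 and 0.095 m and z of bottle_1 in the frame of fuller_tray between 0.001 and 0.009 m and angle between each of bottle_1, bottle_2, bottle_3, bottle_4, bottle_5's own z axis and vertical below 0.12 rad and linear speed of each of bottle_1, bottle_2, bottle_3, bottle_4, bottle_5, emptier_tray below 0.03 m/s and x of bottle_2 in the frame of fuller_tray between -0.006 and 0.006 m and y of bottle_2 in the frame of fuller_tray between -0.095 and 0.095 m and z of bottle_2 in the frame of fuller_tray between 0.001 and 0.009 m and x of bottle_3 in the frame of fuller_tray between -0.006 and 0.006 m and y of bottle_3 in the frame of fuller_tray between -0.095 and 0.095 m and z of bottle_3 in the frame of fuller_tray between 0.001 and 0.009 m and x of bottle_4 in the frame of fuller_tray between -0.006 and 0.006 m and y of bottle_4 in the frame of fuller_tray between -0.095 and 0.095 m and z of bottle_4 in the frame of fuller_tray between 0.001 and 0.009 m and x of bottle_5 in the frame of fuller_tray between -0.006 and 0.006 m and y of bottle_5 in the frame of fuller_tray between -0.095 and 0.095 m and z of bottle_5 in the frame of fuller_tray between 0.001 and 0.009 m and height (world z) of fuller_tray between -0.004 and 0.004 m and angle between each of fuller_tray, emptier_tray's own z axis and vertical below 0.06 rad and x of emptier_tray in the frame of stored_tray between -0.0045 and 0.0045 m and y of emptier_tray in the frame of stored_tray between -0.0045 and 0.0045 m and z of emptier_tray in the frame of stored_tray between 0.021 and 0.0275 m and angle between the y axis of emptier_tray and the y axis of stored_tray, either way round below 0.06 rad and x of stored_tray in the frame of drawer_floor between -0.075 and 0.075 m and y of stored_tray in the frame of drawer_floor between -0.03 and 0.03 m and z of stored_tray in the frame of drawer_floor between -0.004 and 0.006 m); the robot touches nothing.
It fails at once if a bottle is tipped over (more than 40 degrees from upright) (angle between any of bottle_1, bottle_2, bottle_3, bottle_4, bottle_5's own z axis and vertical above 0.7 rad).
It fails at once if a bystander (white bottle, jar, cartons) is moved by more than 30 mm (distance of any of white_bottle, yellow_jar, purple_carton, flat_carton from where it was at the start of the episode above 0.03 m).
It also fails if it takes over 70 s, if anything falls off the work surface, if the arm or the gripper's body presses on something with over 40 N, if the wrist force passes 120 N, or if a joint passes its speed limit or range.

## Working session

There is one attempt and no reset: what is moved stays moved. The work goes in short steps, Python scripts to look and compute and a tool call to move; the robot and the scene stay as the last step left them, time stands still between calls to the robot, and variables do not carry over. Pictures are saved under pics/ and viewed, at most 10 in all, crops included, and the job is handed in when it is done.

Besides the shell and the picture viewer there is one more tool, called after "Call:" by a JSON object that holds its "api" and its "payload". step_arm: Moves the arm, as the interface text tells. Its arguments: {"type":"object","properties":{"steps":{"type":"array","items":{"type":"object","properties":{"x":{"type":"number","minimum":-1,"maximum":1},"y":{"type":"number","minimum":-1,"maximum":1},"z":{"type":"number","minimum":-1,"maximum":1},"rx":{"type":"number","minimum":-1,"maximum":1},"ry":{"type":"number","minimum":-1,"maximum":1},"rz":{"type":"number","minimum":-1,"maximum":1},"claw":{"type":"number"}}}},"squeeze":{"type":"number"}},"required":["steps"]}

```bash
mkdir -p pics; cat > h.py <<'E'
import numpy as np, cv2
from cell import robot, read_camera, camera_params, nets
from scipy.spatial.transform import Rotation as Ro
def cloud(name, st=None):
    st=robot.observe() if name=='wrist' else None
    im,d=read_camera(name); p=camera_params(name)
    v,u=np.mgrid[0:400,0:640]
    P=np.stack([(u-p['cx'])/p['fx']*d,(v-p['cy'])/p['fy']*d,d],-1)
    if name=='wrist':
        H=np.array(p['hand_eye']);P=P@H[:3,:3].T+H[:3,3]
        R=Ro.from_euler('xyz',st['tool_rot']).as_matrix();P=P@R.T+np.array(st['tool_pos'])
    else:
        R=np.array(p['R']);P=(P-np.array(p['t']))@R
    P[d==0]=np.nan
    return im,d,P
E
python3 - <<'E'
from h import *
s=robot.observe();print({k:np.round(v,3) for k,v in s.items()})
for n in ['top','side']:
    im,d,P=cloud(n); cv2.imwrite(f'pics/{n}0.png',im); np.save(f'{n}0.npy',P)
    for q in ['fuller_tray','bottle_1','unit_drawer0_handle','microscope','white_bottle','yellow_jar','purple_carton','flat_carton']:
        for r in nets.masks_of(n,q):
            m=r['region']; print(n,q,round(r['conf'],2),np.round(r['box']).tolist(),np.round(np.nanmedian(P[m],0),3), np.round(np.nanpercentile(P[m][:,2],95),3))
    for r in nets.landmark_of(n,'unit_drawer0_handle'):
        a,b=np.round(r['pixel']).astype(int);print('handle',n,r,P[a,b])
E
```

```text
{'time': np.float64(0.0), 'qpos': array([ 1.173,  0.343,  1.525,  0.   ,  1.275, -0.146]), 'qvel': array([-0.001,  0.   ,  0.003,  0.003,  0.001,  0.   ]), 'joint_efforts': array([ -0.   , -43.125, -24.422,   0.072,   0.056,  -0.   ]), 'tool_pos': array([0.131, 0.508, 0.226]), 'tool_rot': array([-3.14, -0.  ,  2.89]), 'contact_force': array([-0.247, -0.09 , -0.305]), 'torque': array([-0.009,  0.009, -0.027]), 'grip_force': np.float64(0.0), 'opening': np.float64(0.092)}
top fuller_tray 0.67 [267.0, 178.0, 334.0, 199.0] [ 0.597 -0.086  0.021] 0.033
top fuller_tray 0.4 [161.0, 195.0, 253.0, 222.0] [0.527 0.21  0.067] 0.091
top bottle_1 0.61 [297.0, 182.0, 303.0, 194.0] [ 0.588 -0.079  0.065] 0.092
top bottle_1 0.56 [301.0, 238.0, 310.0, 249.0] [ 0.417 -0.103  0.065] 0.092
top bottle_1 0.56 [292.0, 265.0, 303.0, 273.0] [ 0.338 -0.075  0.06 ] 0.087
top bottle_1 0.5 [159.0, 195.0, 252.0, 221.0] [0.528 0.204 0.068] 0.091
top bottle_1 0.44 [272.0, 184.0, 278.0, 195.0] [ 0.581 -0.001  0.061] 0.091
top bottle_1 0.41 [308.0, 181.0, 316.0, 192.0] [ 0.591 -0.117  0.061] 0.092
top bottle_1 0.28 [2
[... 1284 characters left out ...]
0, 191.0, 372.0, 211.0] [ 0.436 -0.21   0.055] 0.087
side bottle_1 0.5 [348.0, 222.0, 360.0, 248.0] [ 0.416 -0.094  0.056] 0.088
side unit_drawer0_handle 0.81 [201.0, 263.0, 278.0, 378.0] [0.522 0.215 0.065] 0.088
side white_bottle 0.78 [221.0, 200.0, 235.0, 218.0] [ 0.739 -0.016  0.039] 0.062
side white_bottle 0.34 [201.0, 261.0, 280.0, 375.0] [0.522 0.216 0.065] 0.088
side yellow_jar 0.91 [243.0, 173.0, 265.0, 205.0] [ 0.716 -0.095  0.062] 0.067
side purple_carton 0.88 [261.0, 151.0, 287.0, 189.0] [ 0.701 -0.176  0.06 ] 0.089
side flat_carton 0.57 [285.0, 135.0, 307.0, 164.0] [ 0.718 -0.297  0.021] 0.024
handle side {'pixel': [322.8, 263.2], 'conf': 0.91} [0.47960743 0.20112268 0.06992641]
```

```bash
python3 - <<'E'
import cv2,numpy as np
a=cv2.imread('pics/top0.png')[120:290,140:400];b=cv2.imread('pics/side0.png')[130:390,180:400]
a=cv2.resize(a,None,fx=2.3,fy=2.3)[:,:];cv2.imwrite('pics/a.png',cv2.resize(cv2.imread('pics/top0.png')[120:290,140:400],None,fx=3,fy=3));cv2.imwrite('pics/b.png',cv2.resize(b,None,fx=2.3,fy=2.3))
E
```

```text
(no output)
```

View pics/a.png

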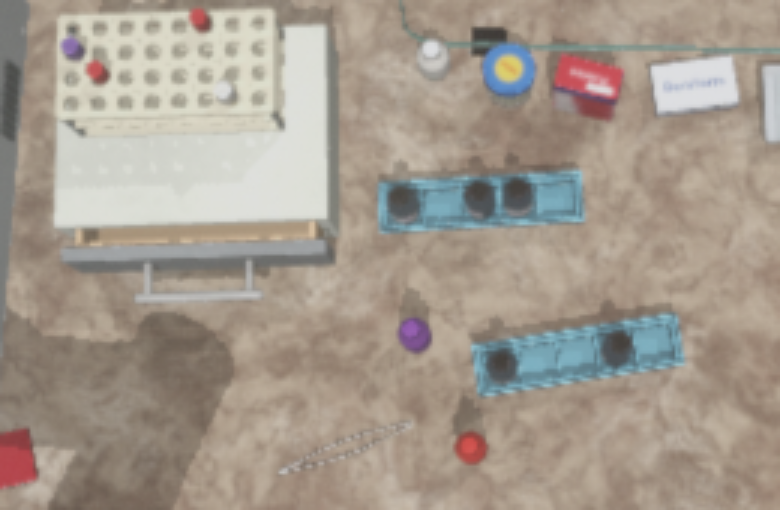

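View pics/b.png

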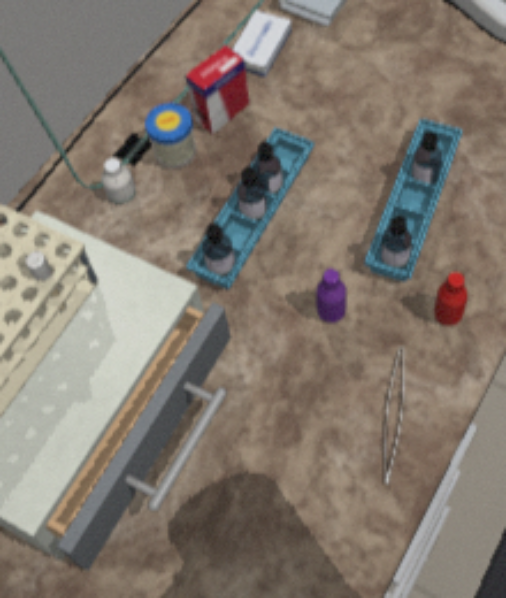

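The top view shows the fuller tray (crop centre about 480,200) with bottles in cells 1, 3 and 4 from the left. The emptier tray (580,355) has bottles at (500,365) and (618,347). The drawer is slightly ajar, with its handle at (198,296), and the purple and red look-alikes are at (415,335) and (470,447).

```bash
cat >> h.py <<'E'
def trays(im,P,zlo=.024,zhi=.036):
    hsv=cv2.cvtColor(im,cv2.COLOR_BGR2HSV)
    m=(hsv[...,0]>85)&(hsv[...,0]<108)&(hsv[...,1]>70)&(P[...,2]>zlo)&(P[...,2]<zhi)
    m=cv2.morphologyEx(m.astype(np.uint8),cv2.MORPH_CLOSE,np.ones((9,9)))
    n,l,s,_=cv2.connectedComponentsWithStats(m); out=[]
    for i in range(1,n):
        if s[i,4]<150: continue
        q=P[(l==i)]; q=q[(q[:,2]>zlo)&(q[:,2]<zhi)][:,:2].astype(np.float32)
        (c,wh,a)=cv2.minAreaRect(q*1000)
        a=a if wh[0]>wh[1] else a+90
        out.append((np.round(c,1),np.round(wh,1),round((a%180),2)))
    return out
def caps(im,P,zlo=.066,zhi=.1,box=(0.3,.68,-.35,.06)):
    m=(im.max(-1)<75)&(P[...,2]>zlo)&(P[...,2]<zhi)&(P[...,0]>box[0])&(P[...,0]<box[1])&(P[...,1]>box[2])&(P[...,1]<box[3])
    n,l,s,_=cv2.connectedComponentsWithStats(m.astype(np.uint8)); out=[]
    for i in range(1,n):
        if s[i,4]<6: continue
        q=P[l==i]; out.append((s[i,4],np.round(q.mean(0)*1000,1),np.round((q.min(0)+q.max(0))*500,1)))
    return out
E
python3 - <<'E'
from h import *
for n in ['top','side']:
    im=cv2.imread(f'pics/{n}0.png');P=np.load(f'{n}0.npy');p=camera_params(n);print(n,p['fx'],-np.array(p['R']).T@p['t'])
    for t in trays(im,P):print(t)
    for t in caps(im,P):print(*t)
    # handle: points z .05-.075, in front
    g=P[(P[...,2]>.052)&(P[...,2]<.078)&(P[...,0]>.38)&(P[...,0]<.50)&(P[...,1]>.05)&(P[...,1]<.38)]
    h,e=np.histogram(g[:,0],np.arange(.38,.5,.005));print(h)
    b=g[(g[:,0]<.47)]
    print(len(b),b.min(0),b.max(0),b.mean(0),np.polyfit(b[:,1],b[:,0],1) if len(b)>5 else '')
    g=P[(P[...,2]>.094)&(P[...,2]<.106)&(P[...,1]>.03)]; print('top',cv2.minAreaRect(g[:,:2].astype(np.float32)*1000))
    g=P[(P[...,2]>.11)&(P[...,1]>.03)&(P[...,0]>.3)]; print('rack',np.nanpercentile(g,[1,99],axis=0))
E
```

```text
top 491.01994522719883 [ 0.27581615 -0.13510676  1.53091136]
(array([596.4, -79.2]), array([ 50.6, 208.1]), 93.59)
(array([ 437.3, -181.4]), array([ 49.7, 209.9]), 99.62)
21 [594.2 -79.1  87.8] [594.2 -79.3  86.6]
22 [ 597.4 -116.1   89.3] [ 597.  -115.6   88.9]
20 [ 442.9 -221.3   87.2] [ 442.7 -222.6   79.9]
23 [ 423.  -103.8   88. ] [ 422.9 -104.    88.1]
[ 0  0  0  0  0  0  0  0  0  0  0  0  0  0  0  0  0  0  0 13 62 70 17]Traceback (most recent call last):
  File "<stdin>", line 10, in <module>
    return umr_minimum(a, axis, None, out, keepdims, initial, where)
ValueError: zero-size array to reduction operation minimum which has no identity
```

```bash
python3 - <<'E'
from h import *
n='side';im=cv2.imread(f'pics/{n}0.png');P=np.load(f'{n}0.npy')
for t in trays(im,P):print(t)
for t in caps(im,P):print(*t)
b=P[(P[...,2]>.045)&(P[...,2]<.085)&(P[...,0]>.38)&(P[...,0]<.465)&(P[...,1]>.08)&(P[...,1]<.38)]
print(len(b),b.min(0),b.max(0),b.mean(0),np.polyfit(b[:,1],b[:,0],1))
for n in ['top','side']:
    P=np.load(f'{n}0.npy');p=camera_params(n)
    g=P[(P[...,2]>.094)&(P[...,2]<.106)&(P[...,1]>.03)]; print('top',cv2.minAreaRect(g[:,:2].astype(np.float32)*1000))
    g=P[(P[...,2]>.11)&(P[...,1]>.03)&(P[...,0]>.3)]; print('rack',np.nanpercentile(g,[1,99],axis=0))
    g=P[(P[...,2]>.075)&(P[...,2]<.094)&(P[...,1]>.05)&(P[...,1]<.37)&(P[...,0]<.53)&(P[...,0]>.45)]; print('front',np.percentile(g,[2,50,98],axis=0))
    h,e=np.histogram(g[:,0],np.arange(.45,.53,.005));print(h)
p=camera_params('top');R=np.array(p['R']);c=-R.T@p['t']
for u,v in [(140+137/3,120+298/3),(140+260/3,120+294.5/3)]:
    r=R.T@np.array([(u-p['cx'])/p['fx'],(v-p['cy'])/p['fy'],1]);print(c+r*(.0655-c[2])/r[2])
E
```

```text
(array([ 434.3, -179. ]), array([ 54.1, 215.7]), 99.92)
(array([592.1, -76.7]), array([ 54.7, 216.1]), 94.19)
55 [ 438.9 -215.1   81. ] [ 438.9 -217.6   79.2]
61 [ 592.9 -111.8   81.4] [ 594.6 -113.4   78.1]
61 [590.7 -73.7  81.4] [592.2 -75.7  78. ]
65 [418.4 -99.1  81.1] [ 418.8 -101.2   78.2]
59 [583.7   5.7  82.5] [585.4   3.7  79.4]Traceback (most recent call last):
  File "<stdin>", line 6, in <module>
    return umr_minimum(a, axis, None, out, keepdims, initial, where)
ValueError: zero-size array to reduction operation minimum which has no identity
```

```bash
python3 - <<'E'
from h import *
p=camera_params('top');R=np.array(p['R']);c=-R.T@p['t']
for u,v in [(140+137/3,120+298/3),(140+260/3,120+294.5/3)]:
    r=R.T@np.array([(u-p['cx'])/p['fx'],(v-p['cy'])/p['fy'],1]);print(c+r*(.0655-c[2])/r[2])
for n in ['top','side']:
    P=np.load(f'{n}0.npy');p=camera_params(n)
    g=P[(P[...,2]>.094)&(P[...,2]<.106)&(P[...,1]>.03)]; print('top',cv2.minAreaRect(g[:,:2].astype(np.float32)*1000))
    g=P[(P[...,2]>.11)&(P[...,1]>.03)&(P[...,0]>.3)]; print('rack',np.nanpercentile(g,[1,99],axis=0))
    g=P[(P[...,2]>.05)&(P[...,2]<.092)&(P[...,1]>.05)&(P[...,1]<.37)&(P[...,0]<.53)&(P[...,0]>.4)]
    h,e=np.histogram(g[:,0],np.arange(.4,.53,.005));print(h)
    f=g[g[:,0]<.5];print('front',np.percentile(f,[2,50,98],axis=0),np.polyfit(f[:,1],f[:,0],1))
E
```

```text
[0.48143811 0.26156381 0.0655    ]
[0.48703082 0.1382608  0.0655    ]
top ((541.1007080078125, 344.6301574707031), (486.0831604003906, 868.45263671875), 60.42473602294922)
rack [[0.31058683 0.04311415 0.12228813]
 [0.86316754 0.70684693 1.03807407]]
[  0   0   0   0   0   0   0   0   0   0   0   0   0   0   0  13  62  70
  17   7  10   7  26 107 162]
front [[0.47909644 0.14009019 0.06053574]
 [0.48567047 0.20392106 0.06698759]
 [0.49806421 0.26139554 0.07476963]] [-0.03554091  0.49324756]
top ((407.6109924316406, 221.2093963623047), (909.3007202148438, 384.1763610839844), 0.2979036271572113)
rack [[0.53483508 0.03927537 0.12037417]
 [0.86122645 0.51462342 0.77889105]]
[  0   0   0   0   0   0   0   0   0   0   0   0   0   0   1  99 140  70
  18  17  16  17 260 394 442]
front [[0.47572398 0.14310832 0.06086019]
 [0.4822181  0.21079911 0.06560467]
 [0.49783596 0.26538468 0.06931486]] [-0.03284703  0.49006338]
```

Call:
{"api": "step_arm", "payload": {"steps": [{"z": -0.05,"claw": -1},{"z": -0.08,"claw": -1},{"z": -0.08,"claw": -1}]}}

```text
$.steps[0]: bad value
```

```bash
cat >> h.py <<'E'
def go(*wps):
    "wps: (x,y,z,yaw) world, tool down -> fractions from the present pose"
    s=robot.observe();R=Ro.from_euler('xyz',s['tool_rot']);p=np.array(s['tool_pos'])
    for x,y,z,yaw in wps:
        d=R.inv().apply(np.array([x,y,z])-p)/.75
        r=(R.inv()*Ro.from_euler('xyz',[np.pi,0,yaw])).as_rotvec()/(np.pi/4)
        print((x,y,z,yaw),'xyz',np.round(d,4),'r',np.round(r,3))
E
python3 - <<'E'
from h import *
print(camera_params('wrist')); go((.40,.2,.24,3.18),(.43,.2,.24,3.18))
E
```

```text
{'fx': 339.37965475557513, 'fy': 339.37965475557513, 'cx': 321.55856486312837, 'cy': 197.74298758488482, 'hand_eye': array([[ 1.40346455e-03, -9.56691281e-01, -2.91101052e-01,
         7.92073971e-02],
       [ 9.99998889e-01,  1.19623651e-03,  8.89842008e-04,
         5.02174305e-04],
       [-5.03078383e-04, -2.91101978e-01,  9.56691897e-01,
        -1.58148559e-01],
       [ 0.00000000e+00,  0.00000000e+00,  0.00000000e+00,
         1.00000000e+00]])}
(0.4, 0.2, 0.24, 3.18) xyz [-0.4501 -0.3089 -0.0177] r [ 0.    0.   -0.37]
(0.43, 0.2, 0.24, 3.18) xyz [-0.4888 -0.2989 -0.0177] r [ 0.    0.   -0.37]
```

Call:
{"api": "step_arm", "payload": {"squeeze": 20, "steps": [{"x": 0.0,"y": 0.0,"z": -0.02,"rx": 0.0,"ry": 0.0,"rz": 0.0,"claw": -0.9}]}}

```text
time: 1.08
tool_pos: [0.1303, 0.5072, 0.2394]
tool_rot: [-3.136, -0.001, 2.89]
contact_force: [0.6, 0.1, -0.2]
opening: 0.0887
grip_force: 0.0
```

Call:
{"api": "step_arm", "payload": {"steps": [{"x": -0.489,"y": -0.299,"z": 0,"rx": 0,"ry": 0,"rz": -0.37,"claw": -1},{"x": -0.489,"y": -0.299,"z": 0,"rx": 0,"ry": 0,"rz": -0.37,"claw": -1},{"x": -0.489,"y": -0.299,"z": 0,"rx": 0,"ry": 0,"rz": -0.37,"claw": -1},{"x": -0.489,"y": -0.299,"z": 0,"rx": 0,"ry": 0,"rz": -0.37,"claw": -1},{"x": -0.489,"y": -0.299,"z": 0,"rx": 0,"ry": 0,"rz": -0.37,"claw": -1},{"x": -0.489,"y": -0.299,"z": 0,"rx": 0,"ry": 0,"rz": -0.37,"claw": -1},{"x": -0.489,"y": -0.299,"z": 0,"rx": 0,"ry": 0,"rz": -0.37,"claw": -1},{"x": -0.489,"y": -0.299,"z": 0,"rx": 0,"ry": 0,"rz": -0.37,"claw": -1},{"x": -0.489,"y": -0.299,"z": 0,"rx": 0,"ry": 0,"rz": -0.37,"claw": -1},{"x": -0.489,"y": -0.299,"z": 0,"rx": 0,"ry": 0,"rz": -0.37,"claw": -1},{"x": -0.489,"y": -0.299,"z": 0,"rx": 0,"ry": 0,"rz": -0.37,"claw": -1},{"x": -0.489,"y": -0.299,"z": 0,"rx": 0,"ry": 0,"rz": -0.37,"claw": -1}]}}

```text
time: 2.08
tool_pos: [0.433, 0.1968, 0.2416]
tool_rot: [-3.141, 0.001, -3.108]
contact_force: [-0.2, 0.3, -0.1]
opening: 0.0096
grip_force: 0.0
```

```bash
python3 - <<'E'
from h import *
im,d,P=cloud('wrist');cv2.imwrite('pics/w1.png',im);np.save('w1.npy',P)
s=robot.observe();print(s['tool_pos'],s['tool_rot'])
g=P[(P[...,2]>.058)&(P[...,2]<.075)&(P[...,1]>.13)&(P[...,1]<.27)&(P[...,0]<.505)&(P[...,0]>.45)]
h,e=np.histogram(g[:,0],np.arange(.45,.51,.003));print(h)
g=g[g[:,2]>.064];print(g.min(0),g.max(0),np.polyfit(g[:,1],g[:,0],1),np.median(g,0))
f=P[(P[...,2]>.078)&(P[...,2]<.115)&(P[...,1]>.1)&(P[...,1]<.31)&(P[...,0]<.56)&(P[...,0]>.49)]
for lo in np.arange(.495,.56,.005):
    q=f[(f[:,0]>lo)&(f[:,0]<lo+.005)];print(round(lo,3),len(q),np.round(np.median(q[:,2]),4) if len(q) else '')
for r in nets.landmark_of('wrist','unit_drawer0_handle'):
    a,b=np.round(r['pixel']).astype(int);print(r,P[a,b])
E
```

```text
[0.43134474 0.19833745 0.24151941] [-3.14156951e+00 -1.10075194e-04 -3.10681016e+00]
[  0   0   0   0   0   0   0   0  72 293 385 305 178  57  41  42  37  41
  12]
[0.47510797 0.13866199 0.06400394] [0.50496936 0.26716086 0.06951981] [-0.03491401  0.49185217] [0.48343488 0.20480224 0.06660296]
0.495 0 
0.5 0 
0.505 0 
0.51 0 
0.515 94 0.0838
0.52 83 0.0877
0.525 80 0.0878
0.53 47 0.0875
0.535 12 0.0783
0.54 0 
0.545 0 
0.55 0 
0.555 0 
0.56 0 
{'pixel': [221.7, 324.6], 'conf': 0.6} [0.4818777  0.20280075 0.06692014]
```

View pics/w1.png

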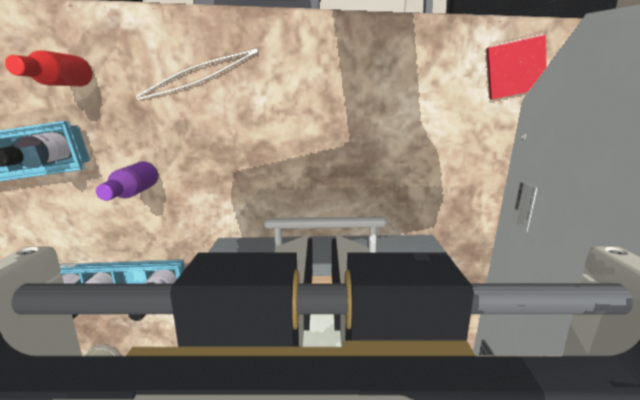

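The wrist view shows the bar at about (325,223) in front of the drawer front. It is at world (0.482, 0.203), with the front face at x ≈ 0.516.

```bash
python3 - <<'E'
from h import *
go((.502,.203,.2415,3.177),(.502,.203,.060,3.177),(.502,.203,.046,3.177))
E
```

```text
(0.502, 0.203, 0.2415, 3.177) xyz [-0.0957  0.0013 -0.    ] r [ 0.    -0.001  0.001]
(0.502, 0.203, 0.06, 3.177) xyz [-0.0959  0.0013  0.242 ] r [ 0.    -0.001  0.001]
(0.502, 0.203, 0.046, 3.177) xyz [-0.0959  0.0013  0.2607] r [ 0.    -0.001  0.001]
```

Call:
{"api": "step_arm", "payload": {"steps": [{"x": -0.0957,"y": 0.001,"z": 0,"rx": 0,"ry": 0,"rz": 0,"claw": -1},{"x": -0.0957,"y": 0.001,"z": 0,"rx": 0,"ry": 0,"rz": 0,"claw": -1},{"x": -0.0957,"y": 0.001,"z": 0,"rx": 0,"ry": 0,"rz": 0,"claw": -1},{"x": -0.0957,"y": 0.001,"z": 0.2,"rx": 0,"ry": 0,"rz": 0,"claw": -1},{"x": -0.0957,"y": 0.001,"z": 0.2,"rx": 0,"ry": 0,"rz": 0,"claw": -1},{"x": -0.0957,"y": 0.001,"z": 0.2,"rx": 0,"ry": 0,"rz": 0,"claw": -1},{"x": -0.0957,"y": 0.001,"z": 0.2,"rx": 0,"ry": 0,"rz": 0,"claw": -1},{"x": -0.0957,"y": 0.001,"z": 0.23,"rx": 0,"ry": 0,"rz": 0,"claw": -1},{"x": -0.0957,"y": 0.001,"z": 0.245,"rx": 0,"ry": 0,"rz": 0,"claw": -1}]}}

```text
time: 2.93
tool_pos: [0.4991, 0.2045, 0.0554]
tool_rot: [-3.141, -0.004, -3.101]
contact_force: [-0.4, -0.5, 0.0]
opening: 0.0007
grip_force: 0.0
```

Call:
{"api": "step_arm", "payload": {"steps": [{"x": 0,"y": 0,"z": 0.012,"rx": 0,"ry": 0,"rz": 0,"claw": -1},{"x": 0,"y": 0,"z": 0.012,"rx": 0,"ry": 0,"rz": 0,"claw": -1},{"x": 0.02,"y": 0,"z": 0.012,"rx": 0,"ry": 0,"rz": 0,"claw": -1},{"x": 0.05,"y": 0,"z": 0.012,"rx": 0,"ry": 0,"rz": 0,"claw": -1},{"x": 0.08,"y": 0,"z": 0.012,"rx": 0,"ry": 0,"rz": 0,"claw": -1},{"x": 0.11,"y": 0,"z": 0.012,"rx": 0,"ry": 0,"rz": 0,"claw": -1},{"x": 0.14,"y": 0,"z": 0.012,"rx": 0,"ry": 0,"rz": 0,"claw": -1},{"x": 0.155,"y": 0,"z": 0.012,"rx": 0,"ry": 0,"rz": 0,"claw": -1},{"x": 0.165,"y": 0,"z": 0.012,"rx": 0,"ry": 0,"rz": 0,"claw": -1},{"x": 0.169,"y": 0,"z": 0.012,"rx": 0,"ry": 0,"rz": 0,"claw": -1}]}}

```text
time: 3.77
tool_pos: [0.3749, 0.1991, 0.05]
tool_rot: [3.141, 0.002, -3.102]
contact_force: [0.1, 0.4, 0.6]
opening: 0.0002
grip_force: 0.5
```

Creep further until it stops.

Call:
{"api": "step_arm", "payload": {"steps": [{"x": 0.006,"y": 0,"z": 0,"rx": 0,"ry": 0,"rz": 0,"claw": -1},{"x": 0.012,"y": 0,"z": 0,"rx": 0,"ry": 0,"rz": 0,"claw": -1},{"x": 0.016,"y": 0,"z": 0,"rx": 0,"ry": 0,"rz": 0,"claw": -1},{"x": 0.018,"y": 0,"z": 0,"rx": 0,"ry": 0,"rz": 0,"claw": -1}]}}

```text
time: 4.1
tool_pos: [0.3727, 0.1995, 0.0509]
tool_rot: [3.138, 0.023, -3.102]
contact_force: [31.4, -6.3, -20.9]
opening: 0.0005
grip_force: 15.3
```

Call:
{"api": "step_arm", "payload": {"steps": [{"x": -0.026,"y": 0,"z": 0,"rx": 0,"ry": 0,"rz": 0,"claw": -1},{"x": -0.026,"y": 0,"z": 0,"rx": 0,"ry": 0,"rz": 0,"claw": -1},{"x": -0.026,"y": 0,"z": -0.055,"rx": 0,"ry": 0,"rz": 0,"claw": -1},{"x": -0.026,"y": 0,"z": -0.11,"rx": 0,"ry": 0,"rz": 0,"claw": -1},{"x": -0.026,"y": 0,"z": -0.165,"rx": 0,"ry": 0,"rz": 0,"claw": -1},{"x": -0.026,"y": 0,"z": -0.22,"rx": 0,"ry": 0,"rz": 0,"claw": -1},{"x": -0.026,"y": 0,"z": -0.27,"rx": 0,"ry": 0,"rz": 0,"claw": -1},{"x": -0.026,"y": 0,"z": -0.27,"rx": 0,"ry": 0,"rz": 0,"claw": -1}]}}

```text
time: 4.77
tool_pos: [0.3838, 0.1999, 0.2585]
tool_rot: [3.138, 0.012, -3.103]
contact_force: [1.2, 0.8, 0.1]
opening: 0.0003
grip_force: 0.0
```

```bash
python3 - <<'E'
from h import *
s=robot.observe();print(s['tool_pos'],s['tool_rot'])
for n in ['top','side','wrist']:
    im,d,P=cloud(n);cv2.imwrite(f'pics/{n}2.png',im);np.save(f'{n}2.npy',P)
    print(n,trays(im,P),trays(im,P,.045,.058))
im=np.hstack([cv2.resize(cv2.imread('pics/side2.png')[150:400,130:400],(400,370)),cv2.resize(cv2.imread('pics/wrist2.png'),(400,370))]);cv2.imwrite('pics/c2.png',im)
E
```

```text
[0.38376073 0.19991276 0.25853259] [ 3.13794705  0.0122474  -3.10261605]
top [(array([595.9, -78.3]), array([ 50.7, 210. ]), 94.13), (array([506.6, 205.3]), array([ 35.5, 194.8]), 94.0), (array([ 437.9, -181.7]), array([ 49.7, 210.8]), 99.92)] [(array([505.6, 198.4]), array([ 50.3, 203. ]), 94.09)]
side [(array([ 432.7, -169.5]), array([ 54. , 196.5]), 99.83), (array([508.4, 166.1]), array([32.3, 76.9]), 93.87), (array([500.1, 276.3]), array([34.5, 50.5]), 92.54)] [(array([501.4, 218. ]), array([ 53.5, 186.4]), 94.24)]
wrist [(array([ 426.9, -131.9]), array([ 53.9, 118. ]), 100.01), (array([602.7,  24.3]), array([18.4, 34.9]), 143.32), (array([606.6, -52.7]), array([21.9, 45.8]), 92.63)] [(array([473.6, 277.8]), array([ 7.2, 60.7]), 93.06)]
```

View pics/c2.png

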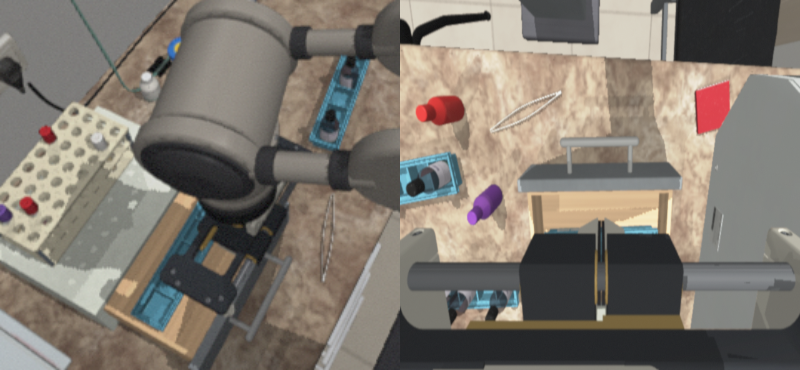

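Side view: the drawer is open, with the stored tray inside near the unit's front edge at roughly (0.503, 0.20). It must be dragged forward before stacking.

```bash
python3 - <<'E'
from h import *
for n in ['top','side']:
    P=np.load(f'{n}0.npy');g=P[(P[...,2]>.1)&(P[...,2]<.45)&(P[...,1]<-.15)&(P[...,0]>.2)]
    print(len(g),np.percentile(g,[1,50,99],axis=0))
go((.455,-.29,.26,1.744))
E
```

```text
27540 [[ 0.34495139 -1.0614529   0.10310751]
 [ 0.86002986 -0.59355003  0.2638522 ]
 [ 0.86370075 -0.16302126  0.44550326]]
19898 [[ 0.33428986 -0.96613198  0.10277703]
 [ 0.85789011 -0.46047672  0.23536872]
 [ 0.86156814 -0.15491019  0.44071392]]
(0.455, -0.29, 0.26, 1.744) xyz [-0.0739 -0.655  -0.0118] r [-0.000e+00 -1.000e-03  1.829e+00]
```

```bash
python3 - <<'E'
from h import *
P=np.load('top0.npy')
g=P[(P[...,2]>.08)&(P[...,2]<.45)&(P[...,1]<-.2)&(P[...,0]>.2)&(P[...,0]<.83)]
h,e=np.histogram(g[:,1],np.arange(-.9,-.19,.05));print(h)
for a in e[:-1]:
    q=g[(g[:,1]>a)&(g[:,1]<a+.05)]; 
    if len(q):print(round(a,2),q[:,0].min().round(3),q[:,2].max().round(3))
E
```

```text
[ 570  666  472  657  651  506  506 2024 1924  236    0    0    0  105]
-0.9 0.709 0.179
-0.85 0.715 0.277
-0.8 0.731 0.282
-0.75 0.731 0.277
-0.7 0.523 0.282
-0.65 0.492 0.276
-0.6 0.411 0.329
-0.55 0.312 0.371
-0.5 0.314 0.37
-0.45 0.332 0.37
-0.25 0.434 0.097
```

Call:
{"api": "step_arm", "payload": {"steps": [{"x": -0.04,"y": -0.3,"z": -0.01,"rx": 0,"ry": 0,"rz": 0.9,"claw": -1},{"x": -0.04,"y": -0.3,"z": -0.01,"rx": 0,"ry": 0,"rz": 0.9,"claw": -1},{"x": -0.04,"y": -0.3,"z": -0.01,"rx": 0,"ry": 0,"rz": 0.9,"claw": -1},{"x": -0.04,"y": -0.3,"z": -0.01,"rx": 0,"ry": 0,"rz": 0.9,"claw": -1},{"x": -0.04,"y": -0.3,"z": -0.01,"rx": 0,"ry": 0,"rz": 0.9,"claw": -1},{"x": -0.04,"y": -0.3,"z": -0.01,"rx": 0,"ry": 0,"rz": 0.9,"claw": -1}]}}

```text
time: 5.42
tool_pos: [0.4193, -0.0285, 0.2572]
tool_rot: [-3.139, -0.003, 2.465]
contact_force: [0.2, 0.6, -0.4]
opening: 0.0005
grip_force: 0.0
```

```bash
python3 - <<'E'
from h import *
go((.455,-.29,.26,1.744))
E
```

```text
(0.455, -0.29, 0.26, 1.744) xyz [-0.2555 -0.2419 -0.0038] r [-0.004 -0.002  0.917]
```

Call:
{"api": "step_arm", "payload": {"steps": [{"x": -0.23,"y": -0.242,"z": 0,"rx": 0,"ry": 0,"rz": 0.92,"claw": -1},{"x": -0.23,"y": -0.242,"z": 0,"rx": 0,"ry": 0,"rz": 0.92,"claw": -1},{"x": -0.23,"y": -0.242,"z": 0,"rx": 0,"ry": 0,"rz": 0.92,"claw": -1},{"x": -0.23,"y": -0.242,"z": 0,"rx": 0,"ry": 0,"rz": 0.92,"claw": -1},{"x": -0.23,"y": -0.242,"z": 0,"rx": 0,"ry": 0,"rz": 0.92,"claw": -1},{"x": -0.23,"y": -0.242,"z": 0,"rx": 0,"ry": 0,"rz": 0.92,"claw": -1},{"x": -0.23,"y": -0.242,"z": 0,"rx": 0,"ry": 0,"rz": 0.92,"claw": -1},{"x": -0.23,"y": -0.242,"z": 0,"rx": 0,"ry": 0,"rz": 0.92,"claw": -1}]}}

```text
time: 6.08
tool_pos: [0.4417, -0.2754, 0.2561]
tool_rot: [-3.138, -0.004, 1.748]
contact_force: [-0.4, 0.2, -0.1]
opening: 0.0005
grip_force: 0.0
```

```bash
python3 - <<'E'
from h import *
s=robot.observe();print(s['tool_pos'],s['tool_rot'])
for n in ['wrist','top','side']:
    im,d,P=cloud(n);cv2.imwrite(f'pics/{n}3.png',im);np.save(f'{n}3.npy',P)
    print(n);[print(t) for t in trays(im,P)];[print('D',t) for t in trays(im,P,.046,.058)];[print(*t) for t in caps(im,P)]
    h=P[(P[...,1]>.17)&(P[...,1]<.24)&(P[...,0]>.3)&(P[...,0]<.65)]
    print([(round(a,2),np.round(np.median(q),3)) for a in np.arange(.33,.6,.01) if len(q:=h[(h[:,0]>a)&(h[:,0]<a+.01)][:,2])])
im=np.hstack([cv2.resize(cv2.imread('pics/top3.png')[120:290,140:400],(440,370)),cv2.resize(cv2.imread('pics/wrist3.png'),(360,370))]);cv2.imwrite('pics/c3.png',im)
E
```

```text
[ 0.441742   -0.27543887  0.25611853] [-3.13829049 -0.00433978  1.74783888]
wrist
(array([ 437.5, -194. ]), array([ 53.3, 184.6]), 100.16)
(array([ 596.4, -128.9]), array([ 54.9, 109.4]), 94.75)
D (array([586.3, -95.6]), array([21.4, 26.1]), 159.05)
61 [592.8 -85.3  71.9] [593.5 -85.4  73.5]
564 [ 592.8 -117.2   82.6] [ 595.  -116.1   78.2]
284 [ 440.7 -219.3   87.1] [ 440.8 -219.8   80.7]
[]
top
(array([594.9, -78.4]), array([ 52.5, 210.9]), 94.28)
(array([506.8, 203.9]), array([ 35.6, 192.5]), 93.74)
D (array([506.3, 203.4]), array([ 47.2, 211.4]), 93.76)
30 [593.5 -79.2  86.1] [593.9 -79.4  80.5]
32 [ 596.3 -117.2   86.1] [ 595.8 -117.1   80.4]
24 [5.862e+02 2.000e-01 8.820e+01] [586.9   1.3  85.5]
23 [ 442.3 -220.3   89.3] [ 442.2 -220.4   89.9]
24 [ 422.7 -103.5   88.5] [ 422.8 -104.1   87.4]
[(np.float64(0.33), np.float64(0.001)), (np.float64(0.34), np.float64(0.001)), (np.float64(0.35), np.float64(0.002)), (np.float64(0.36), np.float64(0.066)), (np.float64(0.37), np.float64(0.001)), (np.float64(0.38), np.float64(0.001)), (np.float64(0.39), np.float64(0.032)), (np.float64(0.4),
[... 1567 characters left out ...]
 (np.float64(0.42), np.float64(0.022)), (np.float64(0.43), np.float64(0.021)), (np.float64(0.44), np.float64(0.021)), (np.float64(0.45), np.float64(0.022)), (np.float64(0.46), np.float64(0.021)), (np.float64(0.47), np.float64(0.022)), (np.float64(0.48), np.float64(0.043)), (np.float64(0.49), np.float64(0.026)), (np.float64(0.5), np.float64(0.026)), (np.float64(0.51), np.float64(0.026)), (np.float64(0.52), np.float64(0.045)), (np.float64(0.53), np.float64(0.745)), (np.float64(0.54), np.float64(0.74)), (np.float64(0.55), np.float64(0.092)), (np.float64(0.56), np.float64(0.097)), (np.float64(0.57), np.float64(0.098)), (np.float64(0.58), np.float64(0.099)), (np.float64(0.59), np.float64(0.099))]
```

View pics/c3.png

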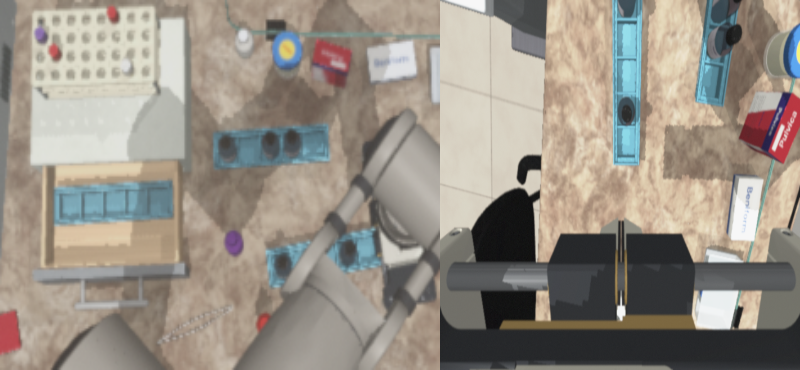

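The picture agrees with the fits. Stored tray: (0.503, 0.204). Emptier tray: (0.435, -0.179), yaw 0.174. Fuller tray: (0.592, -0.077), yaw 0.075. Its free cells are +40 and -80.

```bash
python3 - <<'E'
from h import *
go((.441,-.219,.256,1.745),(.441,-.219,.042,1.745))
E
```

```text
(0.441, -0.219, 0.256, 1.745) xyz [0.0709 0.0111 0.0026] r [-0.002 -0.003  0.01 ]
(0.441, -0.219, 0.042, 1.745) xyz [0.0702 0.0115 0.288 ] r [-0.002 -0.003  0.01 ]
```

Call:
{"api": "step_arm", "payload": {"squeeze": 15, "steps": [{"x": 0.0709,"y": 0.0112,"z": 0,"rx": 0,"ry": 0,"rz": 0,"claw": 0.3},{"x": 0.0709,"y": 0.0112,"z": 0,"rx": 0,"ry": 0,"rz": 0,"claw": 0.3},{"x": 0.0709,"y": 0.0112,"z": 0.05,"rx": 0,"ry": 0,"rz": 0,"claw": 0.3},{"x": 0.0705,"y": 0.0112,"z": 0.1,"rx": 0,"ry": 0,"rz": 0,"claw": 0.3},{"x": 0.0705,"y": 0.0112,"z": 0.15,"rx": 0,"ry": 0,"rz": 0,"claw": 0.3},{"x": 0.0705,"y": 0.0112,"z": 0.18,"rx": 0,"ry": 0,"rz": 0,"claw": 0.3},{"x": 0.0705,"y": 0.0112,"z": 0.18,"rx": 0,"ry": 0,"rz": 0,"claw": 0.3}]}}

```text
time: 6.82
tool_pos: [0.439, -0.2173, 0.1199]
tool_rot: [-3.135, -0.007, 1.754]
contact_force: [-0.3, -0.4, -0.1]
opening: 0.0427
grip_force: 0.0
```

```bash
python3 - <<'E'
from h import *
go((.441,-.219,.042,1.745))
E
```

```text
(0.441, -0.219, 0.042, 1.745) xyz [-0.0035  0.0029  0.1038] r [-0.008 -0.009  0.011]
```

Call:
{"api": "step_arm", "payload": {"steps": [{"x": -0.002,"y": 0.003,"z": 0.0,"rx": -0.008,"ry": -0.008,"rz": 0.01,"claw": 0.3},{"x": -0.003,"y": 0.003,"z": 0.04,"rx": -0.008,"ry": -0.008,"rz": 0.01,"claw": 0.3},{"x": -0.003,"y": 0.003,"z": 0.08,"rx": -0.008,"ry": -0.008,"rz": 0.01,"claw": 0.3},{"x": -0.003,"y": 0.003,"z": 0.103,"rx": -0.008,"ry": -0.008,"rz": 0.01,"claw": 0.3},{"x": -0.003,"y": 0.003,"z": 0.103,"rx": -0.008,"ry": -0.008,"rz": 0.01,"claw": 0.3},{"x": -0.003,"y": 0.003,"z": 0.103,"rx": -0.008,"ry": -0.008,"rz": 0.01,"claw": -0.6},{"x": -0.003,"y": 0.003,"z": 0.103,"rx": -0.008,"ry": -0.008,"rz": 0.01,"claw": -0.6},{"x": -0.003,"y": 0.003,"z": 0.103,"rx": -0.008,"ry": -0.008,"rz": 0.01,"claw": -0.6},{"x": -0.003,"y": 0.003,"z": 0.103,"rx": -0.008,"ry": -0.008,"rz": 0.01,"claw": -0.6}]}}

```text
time: 7.57
tool_pos: [0.4452, -0.2231, 0.0484]
tool_rot: [3.133, 0.009, 1.743]
contact_force: [0.1, 0.5, 0.6]
opening: 0.0377
grip_force: 0.1
```

Call:
{"api": "step_arm", "payload": {"steps": [{"x": 0,"y": 0,"z": 0,"rx": 0,"ry": 0,"rz": 0,"claw": 0},{"x": 0,"y": 0,"z": 0,"rx": 0,"ry": 0,"rz": 0,"claw": 0},{"x": 0,"y": 0,"z": 0,"rx": 0,"ry": 0,"rz": 0,"claw": 0.2}]}}

```text
time: 7.82
tool_pos: [0.4444, -0.2226, 0.047]
tool_rot: [3.135, 0.007, 1.743]
contact_force: [0.3, 0.3, -0.7]
opening: 0.0488
grip_force: 0.0
```

```bash
python3 - <<'E'
from h import *
s=robot.observe();print(s['tool_pos'],s['tool_rot'],s['opening'])
go((.441,-.219,.042,1.745))
E
```

```text
[ 0.44438051 -0.22262629  0.04702872] [3.1347824  0.00658939 1.74303327] 0.04881339125913534
(0.441, -0.219, 0.042, 1.745) xyz [ 0.0056 -0.0037  0.0066] r [ 0.009  0.008 -0.002]
```

Call:
{"api": "step_arm", "payload": {"steps": [{"x": 0.0055,"y": -0.0037,"z": 0.0066,"rx": 0.009,"ry": 0.008,"rz": -0.002,"claw": 0.2},{"x": 0.0055,"y": -0.0037,"z": 0.0066,"rx": 0.009,"ry": 0.008,"rz": -0.002,"claw": 0.2},{"x": 0.0055,"y": -0.0037,"z": 0.0066,"rx": 0.009,"ry": 0.008,"rz": -0.002,"claw": -0.6},{"x": 0.0055,"y": -0.0037,"z": 0.0066,"rx": 0.009,"ry": 0.008,"rz": -0.002,"claw": -0.6},{"x": 0.0055,"y": -0.0037,"z": 0.0066,"rx": 0.009,"ry": 0.008,"rz": -0.002,"claw": -0.6},{"x": 0.0055,"y": -0.0037,"z": 0.0066,"rx": 0.009,"ry": 0.008,"rz": -0.002,"claw": -0.6}]}}

```text
time: 8.32
tool_pos: [0.4409, -0.219, 0.0417]
tool_rot: [-3.141, -0.0, 1.745]
contact_force: [0.3, 0.2, 0.5]
opening: 0.0329
grip_force: 0.0
```

```bash
python3 - <<'E'
from h import *
go((.441,-.219,.17,1.745),(.598,-.1565,.17,1.646))
E
```

```text
(0.441, -0.219, 0.17, 1.745) xyz [-0.      0.     -0.1711] r [-0.001 -0.    -0.   ]
(0.598, -0.1565, 0.17, 1.646) xyz [ 0.0458  0.2206 -0.1712] r [-0.001  0.     0.126]
```

Call:
{"api": "step_arm", "payload": {"steps": [{"x": 0,"y": 0,"z": 0,"rx": 0,"ry": 0,"rz": 0,"claw": -0.6},{"x": 0,"y": 0,"z": 0,"rx": 0,"ry": 0,"rz": 0,"claw": -0.6},{"x": 0,"y": 0,"z": -0.02,"rx": 0,"ry": 0,"rz": 0,"claw": -0.6},{"x": 0,"y": 0,"z": -0.07,"rx": 0,"ry": 0,"rz": 0,"claw": -0.6},{"x": 0,"y": 0,"z": -0.12,"rx": 0,"ry": 0,"rz": 0,"claw": -0.6},{"x": 0,"y": 0,"z": -0.171,"rx": 0,"ry": 0,"rz": 0,"claw": -0.6},{"x": 0.01,"y": 0.05,"z": -0.171,"rx": 0,"ry": 0,"rz": 0.03,"claw": -0.6},{"x": 0.02,"y": 0.1,"z": -0.171,"rx": 0,"ry": 0,"rz": 0.06,"claw": -0.6},{"x": 0.03,"y": 0.15,"z": -0.171,"rx": 0,"ry": 0,"rz": 0.09,"claw": -0.6},{"x": 0.04,"y": 0.195,"z": -0.171,"rx": 0,"ry": 0,"rz": 0.126,"claw": -0.6},{"x": 0.0458,"y": 0.2206,"z": -0.171,"rx": 0,"ry": 0,"rz": 0.126,"claw": -0.6},{"x": 0.0458,"y": 0.2206,"z": -0.171,"rx": 0,"ry": 0,"rz": 0.126,"claw": -0.6}]}}

```text
time: 9.32
tool_pos: [0.6008, -0.1544, 0.1691]
tool_rot: [3.141, -0.001, 1.649]
contact_force: [-0.6, -0.8, -1.0]
opening: 0.0305
grip_force: 15.0
```

Call:
{"api": "step_arm", "payload": {"steps": [{"x": 0,"y": 0,"z": 0,"rx": 0,"ry": 0,"rz": 0,"claw": -0.6},{"x": 0,"y": 0,"z": 0,"rx": 0,"ry": 0,"rz": 0,"claw": -0.6}]}}

```text
time: 9.48
tool_pos: [0.597, -0.1566, 0.1693]
tool_rot: [-3.139, -0.0, 1.646]
contact_force: [-0.4, 0.5, -0.5]
opening: 0.0309
grip_force: 15.0
```

```bash
python3 - <<'E'
from h import *
s=robot.observe();print(s['tool_pos'],s['tool_rot'],s['opening'],s['grip_force'])
go((.598,-.1565,.080,1.646),(.598,-.1565,.042,1.646))
for n in ['wrist','side']:
    im,d,P=cloud(n);cv2.imwrite(f'pics/{n}4.png',im)
    print(n,*trays(im,P));[print(*t) for t in caps(im,P,.066,.25)]
cv2.imwrite('pics/c4.png',np.hstack([cv2.resize(cv2.imread('pics/side4.png')[100:300,220:440],(400,360)),cv2.resize(cv2.imread('pics/wrist4.png')[150:350,220:420],(360,360))]))
E
```

```text
[ 0.596972   -0.15663475  0.1693496 ] [-3.13927653e+00 -3.76653968e-04  1.64582292e+00] 0.030908730360850147 14.999831755121704
(0.598, -0.1565, 0.08, 1.646) xyz [0.     0.0017 0.1191] r [-0.003 -0.    -0.   ]
(0.598, -0.1565, 0.042, 1.646) xyz [0.     0.0018 0.1698] r [-0.003 -0.    -0.   ]
wrist (array([594.7, -94.5]), array([ 53.2, 178.6]), 94.38) (array([ 433. , -165.3]), array([ 54.7, 181.4]), 99.81)
505 [593.6 -77.6  87.9] [593.7 -77.9  78.1]
812 [ 424.5 -102.9   83.2] [ 421.8 -103.5   77.8]
512 [ 596.2 -114.6   86.7] [ 596.3 -115.3   78.4]
437 [ 580.8 -149.1  195.6] [ 582.5 -145.2  210. ]
445 [ 611.6 -146.8  195.3] [ 608.4 -142.6  210.2]
55 [ 602.6 -147.3  188.6] [ 602.7 -147.2  186. ]
1678 [ 563.4 -122.3  245.6] [ 562.8 -123.5  245. ]
1674 [ 624.9 -117.6  245.6] [ 625.7 -119.5  244.8]
386 [ 596.3 -144.6  212.3] [ 596.9 -139.1  222.2]
11 [ 654.  -120.4  248.5] [ 653.9 -120.4  248.5]
184 [ 578.3 -145.1  244.3] [ 578.4 -146.4  244.2]
91 [ 581.1 -162.4  215.3] [ 581.  -162.5  213.9]
498 [ 597.2 -160.7  215.7] [ 597.1 -161.2  215.6]
89 [ 613.5 -159.9  215.2] [ 613.6 -159.7  213.7]
182 [ 613.7 -142.2  244.4] [ 613.8 -143.7  244.5]
side (array([ 433.2, -175.8]), array([ 54. , 208.6]), 99.72) (array([591.8, -76.5]), array([ 54.6, 215. ]), 94.44) (array([506.1, 196. ]), array([ 40.9, 213.3]), 96.19)
8 [ 612.2 -139.2  244.6] [ 611.1 -138.5  243.5]
20 [ 622.8 -117.7  246.5] [ 623.3 -119.5  245.6]
164 [ 591.4 -141.6  204. ] [ 580.1 -139.6  211.3]
7 [ 550.1 -147.6  240.9] [ 549.9 -147.9  239.6]
59 [ 593.5 -112.1   81.5] [ 595.1 -113.1   78.6]
61 [590.4 -73.3  82. ] [591.7 -74.6  78.4]
59 [418.6 -99.   82. ] [ 419.4 -101.6   78. ]
67 [583.5   5.9  81.2] [584.8   5.4  78.2]
```

View pics/c4.png

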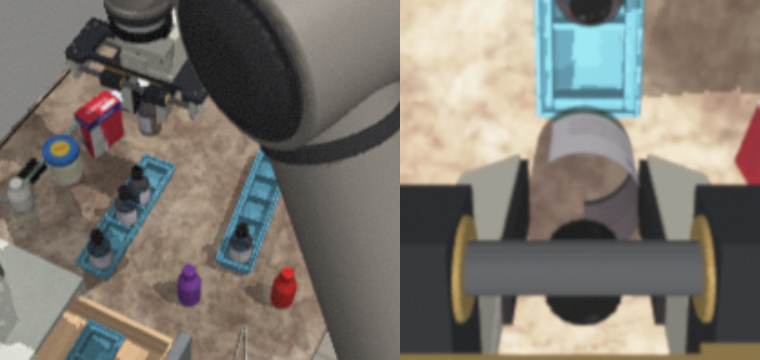

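The bottle hangs centred in the fingers (wrist crop, cap at about 585,273) above the free cell. Lowering it.

Call:
{"api": "step_arm", "payload": {"steps": [{"x": 0,"y": 0.002,"z": 0.04,"rx": -0.003,"ry": 0,"rz": 0,"claw": -0.6},{"x": 0,"y": 0.002,"z": 0.08,"rx": -0.003,"ry": 0,"rz": 0,"claw": -0.6},{"x": 0,"y": 0.002,"z": 0.12,"rx": -0.003,"ry": 0,"rz": 0,"claw": -0.6},{"x": 0,"y": 0.002,"z": 0.135,"rx": -0.003,"ry": 0,"rz": 0,"claw": -0.6},{"x": 0,"y": 0.002,"z": 0.15,"rx": -0.003,"ry": 0,"rz": 0,"claw": -0.6},{"x": 0,"y": 0.002,"z": 0.16,"rx": -0.003,"ry": 0,"rz": 0,"claw": -0.6},{"x": 0,"y": 0.002,"z": 0.168,"rx": -0.003,"ry": 0,"rz": 0,"claw": -0.6},{"x": 0,"y": 0.002,"z": 0.168,"rx": -0.003,"ry": 0,"rz": 0,"claw": -0.6}]}}

```text
time: 10.25
tool_pos: [0.5993, -0.1566, 0.0437]
tool_rot: [3.14, 0.0, 1.645]
contact_force: [0.6, -0.2, -1.0]
opening: 0.0308
grip_force: 15.0
```

Call:
{"api": "step_arm", "payload": {"steps": [{"x": 0,"y": 0,"z": 0.001,"rx": 0,"ry": 0,"rz": 0,"claw": 0.2},{"x": 0,"y": 0,"z": 0.001,"rx": 0,"ry": 0,"rz": 0,"claw": 0.2},{"x": 0,"y": 0,"z": 0.001,"rx": 0,"ry": 0,"rz": 0,"claw": 0.2},{"x": 0,"y": 0,"z": -0.04,"rx": 0,"ry": 0,"rz": 0,"claw": 0.2},{"x": 0,"y": 0,"z": -0.09,"rx": 0,"ry": 0,"rz": 0,"claw": 0.2},{"x": 0,"y": 0,"z": -0.14,"rx": 0,"ry": 0,"rz": 0,"claw": 0.2},{"x": 0,"y": 0,"z": -0.17,"rx": 0,"ry": 0,"rz": 0,"claw": 0.2},{"x": 0,"y": 0,"z": -0.17,"rx": 0,"ry": 0,"rz": 0,"claw": 0.2}]}}

```text
time: 10.92
tool_pos: [0.6021, -0.1574, 0.1785]
tool_rot: [3.129, 0.005, 1.646]
contact_force: [0.7, -0.2, 0.3]
opening: 0.0553
grip_force: 0.0
```

```bash
python3 - <<'E'
from h import *
go((.421,-.1028,.17,1.745),(.421,-.1028,.042,1.745))
im,d,P=cloud('side');[print(*t) for t in caps(im,P)]
E
```

```text
(0.421, -0.1028, 0.17, 1.745) xyz [ 0.0908 -0.2354  0.0079] r [ 0.016  0.008 -0.126]
(0.421, -0.1028, 0.042, 1.745) xyz [ 0.0917 -0.2376  0.1786] r [ 0.016  0.008 -0.126]
48 [ 595.9 -152.5   82. ] [ 596.9 -154.5   78.4]
58 [ 593.3 -111.9   81.5] [ 594.5 -112.8   78.2]
61 [590.8 -73.6  81.4] [591.8 -75.2  77.5]
62 [418.4 -98.7  81.5] [ 419.4 -100.6   79.1]
61 [583.2   5.7  82.5] [584.8   4.   78.4]
```

Call:
{"api": "step_arm", "payload": {"steps": [{"x": 0.018,"y": -0.05,"z": 0,"rx": 0,"ry": 0,"rz": -0.03,"claw": 0.2},{"x": 0.036,"y": -0.1,"z": 0,"rx": 0,"ry": 0,"rz": -0.06,"claw": 0.2},{"x": 0.055,"y": -0.15,"z": 0,"rx": 0,"ry": 0,"rz": -0.09,"claw": 0.2},{"x": 0.075,"y": -0.2,"z": 0,"rx": 0,"ry": 0,"rz": -0.126,"claw": 0.2},{"x": 0.0908,"y": -0.2335,"z": 0,"rx": 0,"ry": 0,"rz": -0.126,"claw": 0.2},{"x": 0.0908,"y": -0.2335,"z": 0.04,"rx": 0,"ry": 0,"rz": -0.126,"claw": 0.2},{"x": 0.0908,"y": -0.2335,"z": 0.08,"rx": 0,"ry": 0,"rz": -0.126,"claw": 0.2},{"x": 0.0908,"y": -0.2335,"z": 0.1,"rx": 0,"ry": 0,"rz": -0.126,"claw": 0.2},{"x": 0.0908,"y": -0.2335,"z": 0.1,"rx": 0,"ry": 0,"rz": -0.126,"claw": 0.2},{"x": 0.0908,"y": -0.2335,"z": 0.1,"rx": 0,"ry": 0,"rz": -0.126,"claw": 0.2}]}}

```text
time: 11.8
tool_pos: [0.4188, -0.1013, 0.0954]
tool_rot: [-3.141, -0.001, 1.745]
contact_force: [-0.0, -0.2, -0.4]
opening: 0.0552
grip_force: 0.0
```

```bash
python3 - <<'E'
from h import *
go((.421,-.1028,.042,1.745))
E
```

```text
(0.421, -0.1028, 0.042, 1.745) xyz [-0.0026  0.0026  0.0712] r [-0.001 -0.002 -0.   ]
```

Call:
{"api": "step_arm", "payload": {"steps": [{"x": -0.002,"y": 0.0026,"z": 0.03,"rx": 0,"ry": 0,"rz": 0,"claw": 0.2},{"x": -0.002,"y": 0.0026,"z": 0.06,"rx": 0,"ry": 0,"rz": 0,"claw": 0.2},{"x": -0.002,"y": 0.0026,"z": 0.071,"rx": 0,"ry": 0,"rz": 0,"claw": 0.2},{"x": -0.002,"y": 0.0026,"z": 0.071,"rx": 0,"ry": 0,"rz": 0,"claw": 0.2},{"x": -0.002,"y": 0.0026,"z": 0.071,"rx": 0,"ry": 0,"rz": 0,"claw": -0.6},{"x": -0.002,"y": 0.0026,"z": 0.071,"rx": 0,"ry": 0,"rz": 0,"claw": -0.6},{"x": -0.002,"y": 0.0026,"z": 0.071,"rx": 0,"ry": 0,"rz": 0,"claw": -0.6},{"x": -0.002,"y": 0.0026,"z": 0.071,"rx": 0,"ry": 0,"rz": 0,"claw": -0.6},{"x": -0.002,"y": 0.0026,"z": 0.071,"rx": 0,"ry": 0,"rz": 0,"claw": -0.6},{"x": -0.002,"y": 0.0026,"z": 0.071,"rx": 0,"ry": 0,"rz": 0,"claw": -0.6},{"x": -0.002,"y": 0.0026,"z": 0.071,"rx": 0,"ry": 0,"rz": 0,"claw": -0.6}]}}

```text
time: 12.72
tool_pos: [0.4222, -0.103, 0.0434]
tool_rot: [3.139, 0.001, 1.745]
contact_force: [-1.2, 0.3, 6.6]
opening: 0.0305
grip_force: 15.0
```

```bash
python3 - <<'E'
from h import *
s=robot.observe();print(s['tool_pos'],s['tool_rot'],s['opening'],s['grip_force'])
go((.421,-.1028,.17,1.745),(.5895,-.0369,.17,1.646))
E
```

```text
[ 0.42216492 -0.10295324  0.04340238] [3.13899440e+00 9.37576293e-04 1.74472172e+00] 0.030490055768440084 14.99858823566683
(0.421, -0.1028, 0.17, 1.745) xyz [ 0.0003 -0.0011 -0.1688] r [ 0.003  0.001 -0.   ]
(0.5895, -0.0369, 0.17, 1.646) xyz [ 0.048   0.2354 -0.1682] r [0.003 0.001 0.126]
```

Call:
{"api": "step_arm", "payload": {"steps": [{"x": 0,"y": 0,"z": -0.02,"rx": 0,"ry": 0,"rz": 0,"claw": -0.6},{"x": 0,"y": 0,"z": -0.07,"rx": 0,"ry": 0,"rz": 0,"claw": -0.6},{"x": 0,"y": 0,"z": -0.12,"rx": 0,"ry": 0,"rz": 0,"claw": -0.6},{"x": 0,"y": 0,"z": -0.168,"rx": 0,"ry": 0,"rz": 0,"claw": -0.6},{"x": 0.01,"y": 0.05,"z": -0.168,"rx": 0,"ry": 0,"rz": 0.03,"claw": -0.6},{"x": 0.02,"y": 0.1,"z": -0.168,"rx": 0,"ry": 0,"rz": 0.06,"claw": -0.6},{"x": 0.03,"y": 0.15,"z": -0.168,"rx": 0,"ry": 0,"rz": 0.09,"claw": -0.6},{"x": 0.04,"y": 0.2,"z": -0.168,"rx": 0,"ry": 0,"rz": 0.126,"claw": -0.6},{"x": 0.048,"y": 0.235,"z": -0.168,"rx": 0,"ry": 0,"rz": 0.126,"claw": -0.6},{"x": 0.048,"y": 0.235,"z": -0.168,"rx": 0,"ry": 0,"rz": 0.126,"claw": -0.6},{"x": 0.048,"y": 0.235,"z": -0.168,"rx": 0,"ry": 0,"rz": 0.126,"claw": -0.6},{"x": 0.048,"y": 0.235,"z": -0.168,"rx": 0,"ry": 0,"rz": 0.126,"claw": -0.6}]}}

```text
time: 13.72
tool_pos: [0.5879, -0.0368, 0.1684]
tool_rot: [-3.141, -0.0, 1.646]
contact_force: [0.1, -0.3, 0.2]
opening: 0.0305
grip_force: 15.0
```

```bash
python3 - <<'E'
from h import *
s=robot.observe();print(s['tool_pos'],s['tool_rot'],s['opening'],s['grip_force'])
go((.5895,-.0368,.08,1.646),(.5895,-.0368,.0435,1.646))
im,d,P=cloud('wrist');cv2.imwrite('pics/w5.png',im);print(*trays(im,P))
# cap far edge: dark pixels in the middle columns below the rod
g=im[290:360,300:345].max(-1); print(g[:,22].tolist())
c=caps(im,P,.2,.225,(.55,.65,-.08,0));[print(*t) for t in c]
E
```

```text
[ 0.58794085 -0.03680715  0.16842022] [-3.14116549e+00 -3.12736112e-04  1.64603518e+00] 0.030472087227067686 14.950940098642604
(0.5895, -0.0368, 0.08, 1.646) xyz [-0.0002  0.0021  0.1179] r [-0.001 -0.     0.   ]
(0.5895, -0.0368, 0.0435, 1.646) xyz [-0.0002  0.0021  0.1666] r [-0.001 -0.     0.   ]
(array([590.1, -33.4]), array([ 53. , 124.5]), 94.34) (array([ 423. , -110.5]), array([54.1, 71.9]), 100.0)
[92, 94, 93, 92, 94, 96, 98, 101, 100, 102, 102, 102, 101, 102, 101, 100, 100, 99, 98, 97, 96, 95, 92, 82, 61, 44, 36, 37, 35, 36, 36, 36, 37, 38, 39, 37, 36, 32, 29, 33, 32, 32, 30, 35, 37, 43, 49, 58, 68, 62, 52, 49, 48, 49, 49, 59, 90, 120, 130, 134, 133, 133, 134, 134, 128, 102, 70, 47, 46, 45]
96 [571.1 -28.3 205.5] [571.  -30.5 205.7]
98 [603.1 -26.  205.2] [603.3 -28.  205.7]
295 [588.2 -29.  203.5] [588.5 -30.2 204.4]
92 [572.  -42.6 214.3] [571.9 -42.5 213.1]
342 [589.6 -41.2 213.3] [589.4 -41.6 213.3]
93 [604.4 -40.2 214.2] [604.4 -40.2 212.6]
```

Call:
{"api": "step_arm", "payload": {"steps": [{"x": 0,"y": 0.0026,"z": 0.04,"rx": 0,"ry": 0,"rz": 0,"claw": -0.6},{"x": 0,"y": 0.0026,"z": 0.08,"rx": 0,"ry": 0,"rz": 0,"claw": -0.6},{"x": 0,"y": 0.0026,"z": 0.115,"rx": 0,"ry": 0,"rz": 0,"claw": -0.6},{"x": 0,"y": 0.0026,"z": 0.13,"rx": 0,"ry": 0,"rz": 0,"claw": -0.6},{"x": 0,"y": 0.0026,"z": 0.145,"rx": 0,"ry": 0,"rz": 0,"claw": -0.6},{"x": 0,"y": 0.0026,"z": 0.157,"rx": 0,"ry": 0,"rz": 0,"claw": -0.6},{"x": 0,"y": 0.0026,"z": 0.165,"rx": 0,"ry": 0,"rz": 0,"claw": -0.6},{"x": 0,"y": 0.0026,"z": 0.165,"rx": 0,"ry": 0,"rz": 0,"claw": -0.6}]}}

```text
time: 14.43
tool_pos: [0.5909, -0.0367, 0.045]
tool_rot: [3.14, -0.0, 1.646]
contact_force: [-0.1, -0.3, 0.4]
opening: 0.0307
grip_force: 15.0
```

Call:
{"api": "step_arm", "payload": {"steps": [{"x": 0,"y": 0,"z": 0.002,"rx": 0,"ry": 0,"rz": 0,"claw": 0.2},{"x": 0,"y": 0,"z": 0.002,"rx": 0,"ry": 0,"rz": 0,"claw": 0.2},{"x": 0,"y": 0,"z": 0.002,"rx": 0,"ry": 0,"rz": 0,"claw": 0.2},{"x": 0,"y": 0,"z": -0.04,"rx": 0,"ry": 0,"rz": 0,"claw": 0.2},{"x": 0,"y": 0,"z": -0.09,"rx": 0,"ry": 0,"rz": 0,"claw": 0.2},{"x": 0,"y": 0,"z": -0.14,"rx": 0,"ry": 0,"rz": 0,"claw": 0.2},{"x": 0,"y": 0,"z": -0.19,"rx": 0,"ry": 0,"rz": 0,"claw": 0.2},{"x": 0.08,"y": -0.04,"z": -0.22,"rx": 0,"ry": 0,"rz": -0.16,"claw": -0.35},{"x": 0.13,"y": -0.06,"z": -0.22,"rx": 0,"ry": 0,"rz": -0.32,"claw": -0.35},{"x": 0.18,"y": -0.08,"z": -0.22,"rx": 0,"ry": 0,"rz": -0.48,"claw": -0.35},{"x": 0.23,"y": -0.1,"z": -0.22,"rx": 0,"ry": 0,"rz": -0.64,"claw": -0.35},{"x": 0.28,"y": -0.12,"z": -0.22,"rx": 0,"ry": 0,"rz": -0.8,"claw": -0.35}]}}

```text
time: 15.43
tool_pos: [0.4946, 0.1469, 0.2113]
tool_rot: [3.138, 0.002, 2.276]
contact_force: [0.8, 0.9, -0.2]
opening: 0.0307
grip_force: 0.0
```

```bash
python3 - <<'E'
from h import *
im,d,P=cloud('side');[print(*t) for t in caps(im,P)]
s=robot.observe();print(s['tool_pos'],s['tool_rot'],s['opening'],s['grip_force'])
go((.5017,.224,.22,3.207))
E
```

```text
21 [581.4 -33.2  77.7] [581.7 -33.1  77.4]
[0.49085272 0.15313118 0.21122752] [ 3.13820059e+00 -2.55306574e-03  2.28832366e+00] 0.030244217633162807 0.0
(0.5017, 0.224, 0.22, 3.207) xyz [ 0.0617  0.0731 -0.0113] r [ 6.00e-03 -1.00e-03 -1.17e+00]
```

Call:
{"api": "step_arm", "payload": {"steps": [{"x": 0.03,"y": 0.03,"z": -0.01,"rx": 0,"ry": 0,"rz": -0.15,"claw": -0.35},{"x": 0.06,"y": 0.07,"z": -0.01,"rx": 0,"ry": 0,"rz": -0.3,"claw": -0.35},{"x": 0.06,"y": 0.07,"z": -0.01,"rx": 0,"ry": 0,"rz": -0.45,"claw": -0.35},{"x": 0.06,"y": 0.07,"z": -0.01,"rx": 0,"ry": 0,"rz": -0.6,"claw": -0.35},{"x": 0.06,"y": 0.07,"z": -0.01,"rx": 0,"ry": 0,"rz": -0.75,"claw": -0.35},{"x": 0.06,"y": 0.07,"z": -0.01,"rx": 0,"ry": 0,"rz": -0.9,"claw": -0.35},{"x": 0.06,"y": 0.07,"z": -0.01,"rx": 0,"ry": 0,"rz": -1,"claw": -0.35},{"x": 0.06,"y": 0.07,"z": -0.01,"rx": 0,"ry": 0,"rz": -1,"claw": -0.35},{"x": 0.06,"y": 0.07,"z": -0.01,"rx": 0,"ry": 0,"rz": -1,"claw": -0.35}]}}

```text
time: 16.23
tool_pos: [0.5068, 0.2137, 0.218]
tool_rot: [3.141, 0.002, 3.053]
contact_force: [0.7, 0.0, -0.0]
opening: 0.0301
grip_force: 0.0
```

```bash
python3 - <<'E'
from h import *
s=robot.observe();print(s['tool_pos'],s['tool_rot'],s['opening'],s['grip_force'])
go((.5018,.224,.10,3.207),(.5018,.224,.038,3.207))
E
```

```text
[0.50676772 0.21369867 0.21801925] [3.14100720e+00 2.36146583e-03 3.05319976e+00] 0.030057958118572366 0.0
(0.5018, 0.224, 0.1, 3.207) xyz [0.0082 0.013  0.1573] r [ 0.001  0.003 -0.196]
(0.5018, 0.224, 0.038, 3.207) xyz [0.0084 0.013  0.24  ] r [ 0.001  0.003 -0.196]
```

Call:
{"api": "step_arm", "payload": {"steps": [{"x": 0.008,"y": 0.013,"z": 0.04,"rx": 0,"ry": 0.003,"rz": -0.15,"claw": -0.35},{"x": 0.008,"y": 0.013,"z": 0.08,"rx": 0,"ry": 0.003,"rz": -0.196,"claw": -0.35},{"x": 0.008,"y": 0.013,"z": 0.12,"rx": 0,"ry": 0.003,"rz": -0.196,"claw": -0.35},{"x": 0.008,"y": 0.013,"z": 0.157,"rx": 0,"ry": 0.003,"rz": -0.196,"claw": -0.35},{"x": 0.008,"y": 0.013,"z": 0.157,"rx": 0,"ry": 0.003,"rz": -0.196,"claw": -0.35},{"x": 0.008,"y": 0.013,"z": 0.157,"rx": 0,"ry": 0.003,"rz": -0.196,"claw": -0.35}]}}

```text
time: 16.73
tool_pos: [0.5011, 0.2238, 0.0994]
tool_rot: [-3.141, -0.003, -3.075]
contact_force: [0.2, -0.6, 1.0]
opening: 0.0297
grip_force: 0.0
```

```bash
python3 - <<'E'
from h import *
s=robot.observe();print(s['tool_pos'],s['tool_rot'],s['opening'])
go((.5018,.224,.038,3.207))
im,d,P=cloud('top');print(*trays(im,P,.046,.058))
im,d,P=cloud('side');print(*trays(im,P,.046,.058))
im,d,P=cloud('wrist');cv2.imwrite('pics/w6.png',im);print(*trays(im,P,.046,.058))
E
```

```text
[0.50114676 0.22375944 0.09937017] [-3.14127729 -0.00318266 -3.07511388] 0.02972821819446465
(0.5018, 0.224, 0.038, 3.207) xyz [-0.0012  0.0003  0.0818] r [-0.    -0.004  0.001]

(array([499.4, 224.1]), array([ 52.7, 173.3]), 92.97)
(array([502.4, 204. ]), array([ 53.6, 214. ]), 94.04)
```

View pics/w6.png

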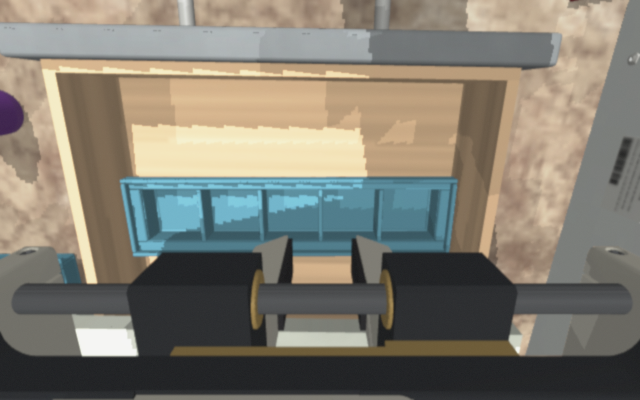

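The wrist view shows the stored tray at (290,215), with the partition at column 320 midway between the fingers. Descending to grip that partition and drag the tray forward.

Call:
{"api": "step_arm", "payload": {"squeeze": 10, "steps": [{"x": -0.001,"y": 0,"z": 0.04,"rx": 0,"ry": -0.004,"rz": 0,"claw": -0.35},{"x": -0.001,"y": 0,"z": 0.07,"rx": 0,"ry": -0.004,"rz": 0,"claw": -0.35},{"x": -0.001,"y": 0,"z": 0.082,"rx": 0,"ry": -0.004,"rz": 0,"claw": -0.35},{"x": -0.001,"y": 0,"z": 0.082,"rx": 0,"ry": -0.004,"rz": 0,"claw": -1},{"x": -0.001,"y": 0,"z": 0.082,"rx": 0,"ry": -0.004,"rz": 0,"claw": -1},{"x": -0.001,"y": 0,"z": 0.082,"rx": 0,"ry": -0.004,"rz": 0,"claw": -1},{"x": -0.001,"y": 0,"z": 0.082,"rx": 0,"ry": -0.004,"rz": 0,"claw": -1}]}}

```text
time: 17.47
tool_pos: [0.5034, 0.2244, 0.0399]
tool_rot: [3.141, 0.005, -3.073]
contact_force: [-0.1, -0.3, -0.0]
opening: 0.0075
grip_force: 0.0
```

Call:
{"api": "step_arm", "payload": {"steps": [{"x": 0.008,"y": 0,"z": 0,"rx": 0,"ry": 0,"rz": 0,"claw": -1},{"x": 0.018,"y": 0,"z": 0,"rx": 0,"ry": 0,"rz": 0,"claw": -1},{"x": 0.028,"y": 0,"z": 0,"rx": 0,"ry": 0,"rz": 0,"claw": -1},{"x": 0.037,"y": 0,"z": 0,"rx": 0,"ry": 0,"rz": 0,"claw": -1},{"x": 0.037,"y": 0,"z": 0,"rx": 0,"ry": 0,"rz": 0,"claw": -1}]}}

```text
time: 17.88
tool_pos: [0.4744, 0.2225, 0.0397]
tool_rot: [3.141, 0.005, -3.073]
contact_force: [-0.2, 1.4, 8.5]
opening: 0.0025
grip_force: 10.0
```

Gripped the partition (2.5 mm) and dragged the tray. Opening and rising, then going to the emptied tray.

Call:
{"api": "step_arm", "payload": {"steps": [{"x": 0,"y": 0,"z": 0,"rx": 0,"ry": 0,"rz": 0,"claw": -0.6},{"x": 0,"y": 0,"z": 0,"rx": 0,"ry": 0,"rz": 0,"claw": -0.6},{"x": 0,"y": 0,"z": -0.04,"rx": 0,"ry": 0,"rz": 0,"claw": -0.6},{"x": 0,"y": 0,"z": -0.09,"rx": 0,"ry": 0,"rz": 0,"claw": -0.5},{"x": 0,"y": 0,"z": -0.14,"rx": 0,"ry": 0,"rz": 0,"claw": 0},{"x": 0,"y": -0.04,"z": -0.19,"rx": 0,"ry": 0,"rz": 0.15,"claw": 0.7},{"x": 0,"y": -0.09,"z": -0.22,"rx": 0,"ry": 0,"rz": 0.3,"claw": 0.7},{"x": 0,"y": -0.14,"z": -0.22,"rx": 0,"ry": 0,"rz": 0.45,"claw": 0.7},{"x": 0,"y": -0.19,"z": -0.22,"rx": 0,"ry": 0,"rz": 0.6,"claw": 0.7},{"x": 0,"y": -0.24,"z": -0.22,"rx": 0,"ry": 0,"rz": 0.75,"claw": 0.7},{"x": 0,"y": -0.29,"z": -0.22,"rx": 0,"ry": 0,"rz": 0.9,"claw": 0.7},{"x": 0,"y": -0.34,"z": -0.22,"rx": 0,"ry": 0,"rz": 0.95,"claw": 0.7}]}}

```text
time: 18.88
tool_pos: [0.4908, -0.0338, 0.203]
tool_rot: [3.14, 0.001, 2.458]
contact_force: [0.6, 0.8, 1.0]
opening: 0.0718
grip_force: 0.0
```

```bash
python3 - <<'E'
from h import *
s=robot.observe();print(s['tool_pos'],s['tool_rot'],s['opening'])
go((.435,-.179,.2,1.745))
E
```

```text
[ 0.49079892 -0.03384702  0.2029674 ] [3.14010933e+00 6.61703096e-04 2.45783845e+00] 0.07181254830318336
(0.435, -0.179, 0.2, 1.745) xyz [-0.0646 -0.197   0.0037] r [0.002 0.    0.908]
```

Call:
{"api": "step_arm", "payload": {"steps": [{"x": -0.016,"y": -0.05,"z": 0,"rx": 0,"ry": 0,"rz": 0.15,"claw": 0.7},{"x": -0.032,"y": -0.1,"z": 0,"rx": 0,"ry": 0,"rz": 0.3,"claw": 0.7},{"x": -0.048,"y": -0.15,"z": 0,"rx": 0,"ry": 0,"rz": 0.45,"claw": 0.7},{"x": -0.065,"y": -0.195,"z": 0,"rx": 0,"ry": 0,"rz": 0.6,"claw": 0.7},{"x": -0.065,"y": -0.195,"z": 0.03,"rx": 0,"ry": 0,"rz": 0.75,"claw": 0.7},{"x": -0.065,"y": -0.195,"z": 0.07,"rx": 0,"ry": 0,"rz": 0.9,"claw": 0.7},{"x": -0.065,"y": -0.195,"z": 0.12,"rx": 0,"ry": 0,"rz": 0.9,"claw": 0.7},{"x": -0.065,"y": -0.195,"z": 0.16,"rx": 0,"ry": 0,"rz": 0.9,"claw": 0.7},{"x": -0.065,"y": -0.195,"z": 0.17,"rx": 0,"ry": 0,"rz": 0.9,"claw": 0.7},{"x": -0.065,"y": -0.195,"z": 0.17,"rx": 0,"ry": 0,"rz": 0.9,"claw": 0.7},{"x": -0.065,"y": -0.195,"z": 0.17,"rx": 0,"ry": 0,"rz": 0.9,"claw": 0.7}]}}

```text
time: 19.8
tool_pos: [0.4386, -0.1768, 0.0762]
tool_rot: [3.139, 0.0, 1.757]
contact_force: [0.3, -0.2, 0.3]
opening: 0.0778
grip_force: 0.0
```

```bash
python3 - <<'E'
from h import *
s=robot.observe();print(s['tool_pos'],s['tool_rot'],s['opening'])
for n in ['side','top','wrist']:
    im,d,P=cloud(n); print(n,*trays(im,P),'D',*trays(im,P,.046,.058));[print(*t) for t in caps(im,P)]
go((.435,-.179,.01,1.745))
E
```

```text
[ 0.43862467 -0.17682032  0.0761759 ] [3.13907611e+00 1.07589185e-04 1.75724021e+00] 0.07779239114799832
side (array([591.2, -75.9]), array([ 53.9, 214.3]), 93.96) (array([ 428.9, -152.7]), array([ 53.7, 162.2]), 99.84) (array([478.6, 203. ]), array([ 35.5, 195.6]), 94.59) D (array([476.9, 203.8]), array([ 54.7, 212.9]), 94.31)
57 [ 597.  -152.8   80.7] [ 598.2 -154.2   77.8]
57 [ 593.4 -112.    82.2] [ 594.4 -112.9   78.2]
11 [ 475.7 -165.4   90.8] [ 475.9 -166.1   90.1]
61 [590.3 -73.6  81.8] [591.6 -75.4  79.4]
66 [587.1 -33.4  81. ] [587.9 -34.8  78.2]
68 [583.4   6.1  81.3] [584.6   4.6  78.8]
top (array([595.5, -78.1]), array([ 52.8, 211. ]), 93.71) (array([480.1, 205.3]), array([ 36. , 192.9]), 94.44) D (array([480.4, 203.5]), array([ 48.2, 207.3]), 94.18)
30 [ 599.3 -158.2   85.6] [ 600.8 -157.9   81.8]
30 [593.3 -79.   84.9] [594.  -79.3  80.5]
31 [ 596.3 -116.9   85.9] [ 597.1 -117.1   81.7]
29 [586.7   0.8  87.1] [587.6   1.8  83.3]
28 [589.1 -38.2  88.8] [589.2 -37.6  86.7]
wrist (array([593.4, -95.1]), array([ 55.1, 155.7]), 94.58) (array([ 428.8, -150.3]), array([ 53.6, 151.1]), 99.91) (array([ 426.1, -265.2]), array([ 7.6, 31.7]), 99.14) (array([ 470.7, -257.5]), array([ 8. , 31.5]), 98.8) D (array([587.7, -91.3]), array([ 3. , 15.8]), 157.42) (array([ 589.8, -102.6]), array([15.4,  4.1]), 33.13)
401 [ 589.1 -116.6   70.4] [ 590.9 -116.1   71.3]
457 [ 400.1 -180.9   89.7] [ 399.8 -183.2   89.3]
454 [ 477.2 -166.2   89.8] [ 477.4 -168.3   89. ]
(0.435, -0.179, 0.01, 1.745) xyz [-0.0009 -0.0067  0.0897] r [0.006 0.003 0.016]
```

Call:
{"api": "step_arm", "payload": {"squeeze": 20, "steps": [{"x": -0.001,"y": -0.0065,"z": 0.03,"rx": 0.003,"ry": 0,"rz": 0.016,"claw": 0.7},{"x": -0.001,"y": -0.0065,"z": 0.06,"rx": 0.003,"ry": 0,"rz": 0.016,"claw": 0.7},{"x": -0.001,"y": -0.0065,"z": 0.085,"rx": 0.003,"ry": 0,"rz": 0.016,"claw": 0.7},{"x": -0.001,"y": -0.0065,"z": 0.088,"rx": 0.003,"ry": 0,"rz": 0.016,"claw": 0.7},{"x": -0.001,"y": -0.0065,"z": 0.088,"rx": 0.003,"ry": 0,"rz": 0.016,"claw": 0.7}]}}

```text
time: 20.37
tool_pos: [0.4339, -0.1783, 0.0098]
tool_rot: [-3.141, -0.0, 1.745]
contact_force: [0.5, -0.8, 0.3]
opening: 0.0782
grip_force: 0.0
```

```bash
python3 - <<'E'
from h import *
go((.435,-.179,.01,1.744))
E
```

```text
(0.435, -0.179, 0.01, 1.744) xyz [-0.0011  0.0013 -0.0002] r [-0.    -0.     0.001]
```

Call:
{"api": "step_arm", "payload": {"steps": [{"x": -0.001,"y": 0.001,"z": -0.001,"rx": 0,"ry": 0,"rz": 0,"claw": 0},{"x": -0.001,"y": 0.001,"z": -0.001,"rx": 0,"ry": 0,"rz": 0,"claw": 0},{"x": -0.001,"y": 0.001,"z": -0.001,"rx": 0,"ry": 0,"rz": 0,"claw": 0},{"x": -0.001,"y": 0.001,"z": -0.001,"rx": 0,"ry": 0,"rz": 0,"claw": 0},{"x": -0.001,"y": 0.001,"z": -0.001,"rx": 0,"ry": 0,"rz": 0,"claw": 0},{"x": -0.001,"y": 0.001,"z": -0.001,"rx": 0,"ry": 0,"rz": 0,"claw": 0},{"x": -0.001,"y": 0.001,"z": -0.001,"rx": 0,"ry": 0,"rz": 0,"claw": 0}]}}

```text
time: 20.95
tool_pos: [0.4351, -0.1792, 0.011]
tool_rot: [3.14, 0.001, 1.745]
contact_force: [-0.4, 0.9, 7.0]
opening: 0.0536
grip_force: 20.0
```

```bash
python3 - <<'E'
from h import *
s=robot.observe();print(s['tool_pos'],s['tool_rot'],s['opening'],s['grip_force'])
go((.435,-.179,.2,1.744),(.435,0,.21,1.68),(.477,.2036,.21,1.644))
E
```

```text
[ 0.43514299 -0.17921171  0.01102385] [3.14042534e+00 1.00403800e-03 1.74457619e+00] 0.053556151278524526 20.0007301568985
(0.435, -0.179, 0.2, 1.744) xyz [ 1.00e-04  2.00e-04 -2.52e-01] r [0.001 0.001 0.001]
(0.435, 0, 0.21, 1.68) xyz [ 0.2351  0.0414 -0.2655] r [0.002 0.001 0.082]
(0.477, 0.2036, 0.21, 1.644) xyz [ 0.4928  0.1435 -0.2656] r [0.002 0.001 0.128]
```

Call:
{"api": "step_arm", "payload": {"steps": [{"x": 0,"y": 0,"z": -0.03,"rx": 0,"ry": 0,"rz": 0,"claw": 0},{"x": 0,"y": 0,"z": -0.08,"rx": 0,"ry": 0,"rz": 0,"claw": 0},{"x": 0,"y": 0,"z": -0.13,"rx": 0,"ry": 0,"rz": 0,"claw": 0},{"x": 0.02,"y": 0.004,"z": -0.175,"rx": 0,"ry": 0,"rz": 0,"claw": 0},{"x": 0.05,"y": 0.01,"z": -0.215,"rx": 0,"ry": 0,"rz": 0.01,"claw": 0},{"x": 0.09,"y": 0.02,"z": -0.245,"rx": 0,"ry": 0,"rz": 0.03,"claw": 0},{"x": 0.14,"y": 0.03,"z": -0.265,"rx": 0,"ry": 0,"rz": 0.05,"claw": 0},{"x": 0.19,"y": 0.04,"z": -0.265,"rx": 0,"ry": 0,"rz": 0.07,"claw": 0},{"x": 0.24,"y": 0.05,"z": -0.265,"rx": 0,"ry": 0,"rz": 0.09,"claw": 0},{"x": 0.29,"y": 0.065,"z": -0.265,"rx": 0,"ry": 0,"rz": 0.1,"claw": 0},{"x": 0.34,"y": 0.08,"z": -0.265,"rx": 0,"ry": 0,"rz": 0.11,"claw": 0},{"x": 0.385,"y": 0.1,"z": -0.265,"rx": 0,"ry": 0,"rz": 0.12,"claw": 0}]}}

```text
time: 21.95
tool_pos: [0.4576, 0.1206, 0.2092]
tool_rot: [-3.141, -0.0, 1.65]
contact_force: [0.4, -1.2, 0.4]
opening: 0.0538
grip_force: 20.0
```

Call:
{"api": "step_arm", "payload": {"steps": [{"x": 0.04,"y": 0.018,"z": 0,"rx": 0,"ry": 0,"rz": 0.008,"claw": 0},{"x": 0.08,"y": 0.035,"z": 0,"rx": 0,"ry": 0,"rz": 0.008,"claw": 0},{"x": 0.104,"y": 0.044,"z": 0,"rx": 0,"ry": 0,"rz": 0.008,"claw": 0},{"x": 0.104,"y": 0.044,"z": 0,"rx": 0,"ry": 0,"rz": 0.008,"claw": 0},{"x": 0.104,"y": 0.044,"z": 0,"rx": 0,"ry": 0,"rz": 0.008,"claw": 0},{"x": 0.104,"y": 0.044,"z": 0,"rx": 0,"ry": 0,"rz": 0.008,"claw": 0}]}}

```text
time: 22.45
tool_pos: [0.4848, 0.1982, 0.2087]
tool_rot: [-3.141, 0.001, 1.644]
contact_force: [0.5, -0.0, -1.2]
opening: 0.054
grip_force: 20.0
```

```bash
python3 - <<'E'
from h import *
s=robot.observe();print(s['tool_pos'],s['tool_rot'],s['opening'],s['grip_force'])
for n in ['side','top','wrist']:
    im,d,P=cloud(n); cv2.imwrite(f'pics/{n}7.png',im);print(n,*trays(im,P,.024,.036),'D',*trays(im,P,.046,.058),'H',*trays(im,P,.21,.245))
go((.477,.2036,.10,1.644))
E
```

```text
[0.4848467  0.19815176 0.20872882] [-3.14070905e+00  6.08590033e-04  1.64405554e+00] 0.05400876493767098 19.999851062893867
side (array([477.2, 232.1]), array([ 33.7, 137.1]), 94.26) D (array([473.6, 242.7]), array([ 53.4, 135.1]), 94.54) H (array([480. , 251.8]), array([ 55.2, 104. ]), 94.28)
top (array([596.2, -78.4]), array([ 49.6, 210.2]), 94.29) (array([481.2, 162.3]), array([ 32.9, 106.7]), 97.51) D H (array([ 560.8, -556. ]), array([46.6, 37.3]), 75.4) (array([489.7, 134. ]), array([52.6, 90.8]), 94.08)
wrist D H (array([481.9, 243.6]), array([ 54.8, 119.5]), 93.79) (array([465.3, 158.8]), array([ 8.1, 32.7]), 94.29) (array([510. , 162.9]), array([ 8.6, 31.5]), 92.61)
(0.477, 0.2036, 0.1, 1.644) xyz [ 0.0086 -0.0103  0.1454] r [-0.     0.    -0.002]
```

Call:
{"api": "step_arm", "payload": {"steps": [{"x": 0.0091,"y": -0.0095,"z": 0.03,"rx": 0,"ry": 0,"rz": 0,"claw": 0},{"x": 0.0094,"y": -0.0095,"z": 0.07,"rx": 0,"ry": 0,"rz": 0,"claw": 0},{"x": 0.0094,"y": -0.0095,"z": 0.11,"rx": 0,"ry": 0,"rz": 0,"claw": 0},{"x": 0.0094,"y": -0.0095,"z": 0.14,"rx": 0,"ry": 0,"rz": 0,"claw": 0},{"x": 0.0094,"y": -0.0095,"z": 0.14,"rx": 0,"ry": 0,"rz": 0,"claw": 0},{"x": 0.0094,"y": -0.0095,"z": 0.14,"rx": 0,"ry": 0,"rz": 0,"claw": 0}]}}

```text
time: 23.1
tool_pos: [0.4773, 0.2045, 0.1037]
tool_rot: [-3.14, 0.0, 1.643]
contact_force: [-0.8, 0.2, -0.0]
opening: 0.0533
grip_force: 20.0
```

```bash
python3 - <<'E'
from h import *
s=robot.observe();print(s['tool_pos'],s['tool_rot'],s['opening'],s['grip_force'])
for n in ['side','wrist']:
    im,d,P=cloud(n); cv2.imwrite(f'pics/{n}8.png',im);print(n,'D',*trays(im,P,.046,.058),'H',*trays(im,P,.115,.14))
a=cv2.imread('pics/side8.png')[230:390,170:330];b=cv2.imread('pics/wrist8.png')[0:260,160:480]
cv2.imwrite('pics/c8.png',np.hstack([cv2.resize(a,(400,400)),cv2.resize(b,(400,400))]))
E
```

```text
[0.47734246 0.204475   0.10374619] [-3.13959768e+00  4.86717910e-04  1.64287557e+00] 0.05329818023978992 19.99984748661518
side D (array([471.3, 264.7]), array([52.6, 90.2]), 94.36) H (array([471.3, 262.5]), array([54.5, 96.6]), 93.27)
wrist D H (array([474.6, 253.3]), array([ 54.8, 113.4]), 94.51) (array([458.2, 170.8]), array([ 8., 24.]), 94.07) (array([503.1, 173.5]), array([ 8.2, 24.9]), 94.43)
```

View pics/c8.png

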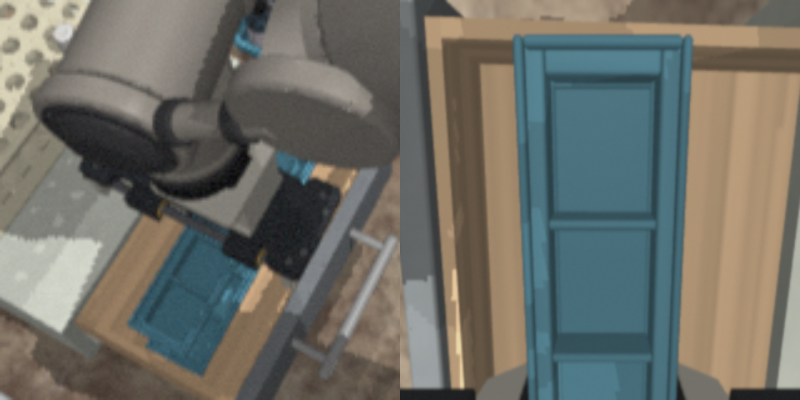

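The held tray lines up over the stored one, matching to within about 1 mm in both views. Lowering it.

Call:
{"api": "step_arm", "payload": {"steps": [{"x": -0.0007,"y": 0,"z": 0.025,"rx": 0,"ry": 0,"rz": 0,"claw": 0},{"x": -0.0007,"y": 0,"z": 0.042,"rx": 0,"ry": 0,"rz": 0,"claw": 0},{"x": -0.0007,"y": 0,"z": 0.048,"rx": 0,"ry": 0,"rz": 0,"claw": 0},{"x": -0.0007,"y": 0,"z": 0.052,"rx": 0,"ry": 0,"rz": 0,"claw": 0},{"x": -0.0007,"y": 0,"z": 0.056,"rx": 0,"ry": 0,"rz": 0,"claw": 0},{"x": -0.0007,"y": 0,"z": 0.06,"rx": 0,"ry": 0,"rz": 0,"claw": 0},{"x": -0.0007,"y": 0,"z": 0.062,"rx": 0,"ry": 0,"rz": 0,"claw": 0},{"x": -0.0007,"y": 0,"z": 0.062,"rx": 0,"ry": 0,"rz": 0,"claw": 0}]}}

```text
time: 23.87
tool_pos: [0.4779, 0.2048, 0.0576]
tool_rot: [3.141, 0.0, 1.644]
contact_force: [1.1, -0.8, -0.8]
opening: 0.0538
grip_force: 20.0
```

Call:
{"api": "step_arm", "payload": {"steps": [{"x": 0,"y": 0,"z": 0.001,"rx": 0,"ry": 0,"rz": 0,"claw": 0.2},{"x": 0,"y": 0,"z": 0.001,"rx": 0,"ry": 0,"rz": 0,"claw": 0.36},{"x": 0,"y": 0,"z": 0.001,"rx": 0,"ry": 0,"rz": 0,"claw": 0.36},{"x": 0,"y": 0,"z": 0.001,"rx": 0,"ry": 0,"rz": 0,"claw": 0.36},{"x": 0,"y": 0,"z": -0.03,"rx": 0,"ry": 0,"rz": 0,"claw": 0.36},{"x": 0,"y": 0,"z": -0.08,"rx": 0,"ry": 0,"rz": 0,"claw": 0.36},{"x": 0,"y": 0,"z": -0.13,"rx": 0,"ry": 0,"rz": 0,"claw": 0.36},{"x": 0,"y": 0,"z": -0.18,"rx": 0,"ry": 0,"rz": 0,"claw": 0.36},{"x": -0.05,"y": 0,"z": -0.23,"rx": 0,"ry": 0,"rz": 0,"claw": 0.36},{"x": -0.1,"y": 0,"z": -0.25,"rx": 0,"ry": 0,"rz": 0,"claw": 0.36},{"x": -0.15,"y": 0,"z": -0.25,"rx": 0,"ry": 0,"rz": 0,"claw": 0.36},{"x": -0.2,"y": 0,"z": -0.25,"rx": 0,"ry": 0,"rz": 0,"claw": 0.36}]}}

```text
time: 24.87
tool_pos: [0.4893, 0.0542, 0.2473]
tool_rot: [3.137, 0.001, 1.646]
contact_force: [0.2, 1.5, -0.7]
opening: 0.0621
grip_force: 0.0
```

Call:
{"api": "step_arm", "payload": {"steps": [{"x": -0.02,"y": 0,"z": 0,"rx": 0,"ry": 0,"rz": 0,"claw": 0.36},{"x": -0.02,"y": 0,"z": 0,"rx": 0,"ry": 0,"rz": 0,"claw": 0.36},{"x": -0.02,"y": 0,"z": 0,"rx": 0,"ry": 0,"rz": 0,"claw": 0.36}]}}

```text
time: 25.12
tool_pos: [0.4898, 0.0399, 0.2451]
tool_rot: [3.141, -0.0, 1.642]
contact_force: [-0.7, 0.8, 0.8]
opening: 0.0622
grip_force: 0.0
```

```bash
python3 - <<'E'
from h import *
s=robot.observe();print(s['tool_pos'],s['tool_rot'],s['contact_force'])
for n in ['side','top','wrist']:
    im,d,P=cloud(n); cv2.imwrite(f'pics/{n}9.png',im);print(n,*trays(im,P),'D',*trays(im,P,.066,.086));[print(*t) for t in caps(im,P)]
    m=(P[...,0]>.43)&(P[...,0]<.52)&(P[...,1]>.09)&(P[...,1]<.32)&(P[...,2]<.1)
    g=P[m]; 
    for lo,hi in [(.1,.14),(.18,.22),(.27,.31)]:
        q=g[(g[:,1]>lo)&(g[:,1]<hi)]; print(lo,len(q),np.round(np.percentile(q[:,2],[50,90,97]),4) if len(q) else '')
a=cv2.imread('pics/side9.png')[160:390,170:400];b=cv2.imread('pics/wrist9.png')
cv2.imwrite('pics/c9.png',np.hstack([cv2.resize(a,(400,400)),cv2.resize(b,(400,400))]))
E
```

```text
[0.48976844 0.0399247  0.245051  ] [ 3.14143161e+00 -4.10778288e-04  1.64161581e+00] [-0.65874214  0.82725268  0.84152584]
side (array([587.9, -34.4]), array([ 54.8, 132. ]), 92.5) D (array([476.3, 204.3]), array([ 53.8, 214. ]), 94.07)
20 [590.3 -69.6  75.9] [590.5 -71.3  76.4]
43 [584.3 -33.1  79. ] [586.7 -35.2  77.9]
65 [583.2   5.8  81.3] [584.7   5.   77.9]
0.1 709 [0.0496 0.0718 0.0756]
0.18 724 [0.0496 0.0716 0.075 ]
0.27 832 [0.0496 0.0727 0.0755]
top (array([595.4, -78. ]), array([ 52.1, 211.1]), 94.8) D (array([ 727.3, -106.9]), array([50. , 46.5]), 0.92)
18 [ 599.6 -157.8   88.5] [ 600.2 -156.4   88.5]
24 [594.2 -79.4  86.2] [593.6 -79.5  86. ]
23 [ 596.8 -116.    89.9] [ 596.8 -115.6   88.3]
25 [586.9   1.   88.2] [587.4   1.5  82.8]
24 [589.8 -38.2  89.2] [590.7 -38.   90.4]
0.1 99 [0.051  0.0733 0.0773]
0.18 300 [0.0504 0.0732 0.0759]
0.27 381 [0.053  0.0752 0.0786]
wrist (array([590. , -33.7]), array([ 53.7, 127.3]), 94.35) (array([ 581.6, -163.3]), array([16.4, 42.8]), 96.37) D (array([481.9, 148.7]), array([ 52.5, 102.2]), 94.2)
346 [584.9   5.   83.3] [585.9   3.3  78. ]
7 [ 593.8 -121.4   88. ] [ 593.8 -121.    88.1]
53 [ 599.2 -149.9   72.2] [ 599.1 -150.6   71.8]
0.1 3529 [0.0503 0.0717 0.0761]
0.18 2632 [0.0501 0.0708 0.0759]
0.27 0
```

View pics/c9.png

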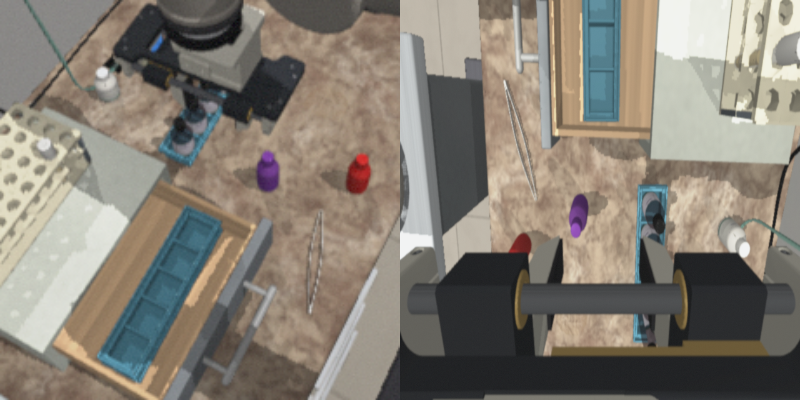

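The trays are stacked level: the upper tray's floor is at 0.050 and its rim at 0.076 at both ends. All five bottles stand in the fuller tray, so I'm handing in.

```bash
python3 -c "
from cell import robot
print(robot.hand_in())"
```

```text
the job is handed in; nothing more can be done
None
```

I handed the job in at about 25 s: the last camera check showed all five bottles upright in the fuller tray and the emptied tray seated level on the stored tray in the open drawer, but `hand_in()` returned no verdict.

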